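Set the locating pins of a frame-cleat jig and load the batch

TASK

Get the drilling jig ready: pull its spring lock pin up, turn it into its rest notch so that it stays out, and roll the recessed thumbwheel with a fingertip until the moving locating pin stands at the scribed mark (never push the pin itself); then turn the lock pin back so that it drops home. After that lower all the light wooden blanks lying on the bench, however many there are, one on another over the two locating pins, and last the dark template with the grip bar on top, everything lying flat and flush and the pin still at its mark. Do not disturb the paint tin, the tape roll or the screwdriver.

Things in the scene. Friction and masses are not known exactly. Their poses are not given: they have to be found in the camera images.
- jig: Fixed drilling jig, 290 mm long (y) x 100 mm, on an 8 mm plywood base. Origin: centre of its underside; x away from the robot, y towards the wheel end, z up. Aluminium deck rail 44 mm wide (x), top 30 mm above the bench, y -130 to 34 mm. Grey housing x +-35, y 34 to 142 mm, top 46 mm above the bench.
- fixed_pin (a point): Centre of the foot of the fixed steel locating pin on the deck, jig (0, -100, 30) mm: 10 mm dia., 52 mm tall, chamfered tip 82 mm above the bench.
- carriage: Moving locating pin, 10 mm dia., 52 mm tall, with a thin brass line across the deck at its foot. Origin: centre of its foot, on the deck. Slides along jig y, 4 mm per radian of the wheel; starts 12 to 22 mm on the wheel side (+y) of the mark. Move it by the wheel: fingers may not push it with more than 5 N.
- mark (a point): Where the moving pin's foot must stand: the dark scribed line across the deck, jig (0, -10, 30) mm, 90 mm from the fixed pin. Axes as the jig.
- nest (a point): Point on the deck midway between fixed pin and mark, jig (0, -55, 30) mm: the centre of a seated plate's underside lies here (higher by what is below it), its long axis along jig y. Axes as the jig.
- wheel_top (a point): Top of the thumbwheel's rim, jig (0, 120, 52) mm. The wheel (44 mm dia., 12 mm wide, knurled, axle along jig y) is sunk in the housing: only its top 6 mm stands out, 30 mm long in x. Press the closed fingertips on it with 4 to 8 N and drag along jig x; it needs about 1.7 N at the rim and stays where it is left.
- wheel (a joint): Thumbwheel angle, rad: 0 with the pin at the mark, range -3 to 6.5, starts at 3 to 5.5. Dragging the top of the rim towards the robot (jig -x) lowers it and brings the moving pin towards the fixed pin (4 mm per rad; 5.5 mm of rim travel per mm). Blocked (but for 0.5 rad of play) while the lock pin is down.
- lock_handle (a point): Centre of the lock pin's black T-bar grip, 36 mm long, 14 wide, 14 high. Locked: at jig (0, 60, 73) mm, long side along jig y; it rises with lock_lift and turns with lock_turn. The slotted steel collar under it (17 mm radius) reaches 60 mm above the bench, 6 mm under the locked bar.
- lock_lift (a joint): Lift of the lock pin, m: -0.001 to 0.003 locked (between or on the splines of the screw), 0.0095 resting in its notch, at most 0.020. A spring pulls it down with 7 to 11 N. To turn it, lift it to 0.015 or more (cross pin clear of the collar).
- lock_turn (a joint): Turn of the lock pin, rad, counter-clockwise seen from above: 0 locked, 1.12 over the rest notch (let down there it stays out), end stop 1.3. To lock again: lift, turn back to 0, let down.
- blank1: Light wooden blank (2 or 3 are present), 12 mm thick, 130 mm long (y), 56 wide (x). Origin: centre of its underside. Holes on the centre line: round 13 mm at y = -45 mm, slot 13 (x) by 19 mm at y = +45; fits either way round. Lies flat on the bench, long axis within 30 degrees of world y. 65 g.
- blank2: Light wooden blank (2 or 3 are present), 12 mm thick, 130 mm long (y), 56 wide (x). Origin: centre of its underside. Holes on the centre line: round 13 mm at y = -45 mm, slot 13 (x) by 19 mm at y = +45; fits either way round. Lies flat on the bench, long axis within 30 degrees of world y. 65 g.
- blank3: Light wooden blank (2 or 3 are present), 12 mm thick, 130 mm long (y), 56 wide (x). Origin: centre of its underside. Holes on the centre line: round 13 mm at y = -45 mm, slot 13 (x) by 19 mm at y = +45; fits either way round. Lies flat on the bench, long axis within 30 degrees of world y. 65 g.
- template: Dark template plate, 8 mm thick, 130 mm long (y), 56 wide (x). Origin: centre of its underside. Holes on the centre line: round 13 mm at y = -45 mm, slot 13 (x) by 19 mm at y = +45; fits either way round. Lies flat on the bench, long axis within 30 degrees of world y. Grip bar on top: 16 mm wide (x), 50 long (y), centred, from 8 to 30 mm above the origin. 110 g.
- paint_tin: Paint tin, 84 mm dia., 100 mm tall, beyond the work; leave alone. Origin: centre of its underside.
- tape_roll: Roll of tape lying flat, 90 mm dia., 25 mm high; leave alone. Origin: centre of its underside.
- screwdriver: Screwdriver lying on the bench; leave alone. Origin: underside of its middle.
Mind the look-alikes: they are no part of the job. Leave any blue or pink look-alike of the blank1 alone.

How it is judged (in metres and radians):
On the way, in this order (a step that is already met when the one before it is completed fails the run):
1. the lock pin rests, lifted out, in its notch (value of joint lock_lift between 0.007 and 0.0115 m and value of joint lock_turn above 0.8 rad), for 0.3 s.
2. with the lock still parked, the moving pin has been rolled to within 2.5 mm of the mark (all of step 1 and y of carriage in the frame of mark between -0.0025 and 0.0025 m), for 0.3 s.
3. the lock pin is back down, the moving pin still within 2.5 mm of the mark (value of joint lock_lift below 0.004 m and value of joint lock_turn below 0.25 rad and y of carriage in the frame of mark between -0.0025 and 0.0025 m), for 0.3 s.
At the end, for the whole second after the job is handed in: Lock pin down (within 4 mm, 0.25 rad), moving pin within 2.5 mm of the mark; all blanks present and the template on top over both pins, centred on the nest within 3.5 mm across and 6 mm along, level within 0.05 rad, at rest, blanks at most 26.5 mm and template 38.5 mm above the deck (all of step 3 and x of blank1 in the frame of nest between -0.0035 and 0.0035 m and y of blank1 in the frame of nest between -0.006 and 0.006 m and z of blank1 in the frame of nest between -0.003 and 0.0265 m and angle between each of blank1, blank2, blank3, template's own z axis and vertical below 0.05 rad and linear speed of each of blank1, blank2, blank3, template below 0.02 m/s and angle between the y axis of each of blank1, blank2, blank3, template and the y axis of nest, either way round below 0.1 rad and x of blank2 in the frame of nest between -0.0035 and 0.0035 m and y of blank2 in the frame of nest between -0.006 and 0.006 m and z of blank2 in the frame of nest between -0.003 and 0.0265 m and x of blank3 in the frame of nest between -0.0035 and 0.0035 m and y of blank3 in the frame of nest between -0.006 and 0.006 m and z of blank3 in the frame of nest between -0.003 and 0.0265 m and x of template in the frame of nest between -0.0035 and 0.0035 m and y of template in the frame of nest between -0.006 and 0.006 m and z of template in the frame of nest between -0.003 and 0.0385 m and z of template in the frame of blank1 above 0.009 m and z of template in the frame of blank2 above 0.009 m and z of template in the frame of blank3 above 0.009 m); the robot touches nothing.
It fails at once if the moving pin is pushed or pulled by the fingers with more than 5 N (contact force between the fingers and carriage above 5 N).
It fails at once if a bystander (paint tin, tape roll, screwdriver) is moved more than 3 cm (distance of any of paint_tin, tape_roll, screwdriver from where it was at the start of the episode above 0.03 m).
Of blank1, blank2, blank3 only 2 to 3 are there at a start; the rules pass over those that are not, and their reading is None.
At some moment in a run one of blank1, blank2, blank3, template may be knocked a few centimetres aside while the robot is not near it.
Once in a run the grip may slacken for a moment while it holds something.
It also fails if it takes over 210 s, if anything falls off the work surface, if the arm or the gripper's body presses on something with over 40 N, if the wrist force passes 120 N, or if a joint passes its speed limit or range.

ROBOT

A 6-joint arm with a two-finger parallel gripper is mounted at the origin on the work surface. World frame = base frame: x ahead of the robot, y to its left, z up, the work surface at z = 0. Lengths are in mm, angles in rad, forces in N, time in s.
With the tool pointing down it reaches from about 300 to 775 mm from the base axis. Payload 14.6 kg.
Tool frame: the origin (TCP) lies at the very end of the fingers, on their centre line; the grasp point (between the pads) lies manip.grip_depth behind it (manip.grip_depth is the distance from the TCP to the grasp point, in mm); x points along the fingers, z is the direction in which the jaws open and shut, and the axes are right-handed (so a half turn about x gives the same grasp; the last joint's range is limited). The gripper opens to 94 mm and grips with 3 to 60 N. Pads are 16 mm wide; open, the fingers measure 119 mm over their backs; the gripper's body (75 mm by 177 mm) begins 78 mm behind the grasp point.
Start: joints at [-1.337, 0.3, 1.521, -0, 1.321, -0.067], TCP at [162.949, -525.297, 205.446] pointing down, gripper open.
Joint ranges: [-3.03, 3.03], [-0.79, 2.21], [0.23, 2.52], [-1.04, 4.18], [0, 3.07], [-2.55, 2.55]. Speed limits (rad/s): [2.22, 2.22, 2.57, 3.14, 3.14, 3.14].

INTERFACE

Orientations are given as [roll, pitch, yaw] about the fixed x, y, z axes, in that order (R = Rz(yaw) Ry(pitch) Rx(roll)).
In Python, from cell import manip gives the robot as it stands.
- The arm moves only by the tool step_arm, never from a script. Its argument "commands" is one flat list of numbers, 7 for each row, row after row: the shift along the tool's x, y, z in m, then the turn, a rotation vector about the tool's x, y, z in degrees, then the finger opening in m, from 0 to 0.094. A call has 1 to 5 rows; each row shifts and turns the commanded pose from where the row before left it, along the tool's axes as they then stand; what a row does not reach is not made up. A row lasts 1/8 s, in which the tool goes at most 62.5 mm and 10.7 degrees, less where a joint would pass 70% of its speed; a pose out of reach is approached as far as the arm can. A call with a gripper value outside its range is refused whole. The fingers move at their own pace and stop on an object; "squeeze" is the grip in N (left out, the last holds). Time passes only in rows, so rows that do not move let the fingers close. It gives the time, the measured TCP pose, the force and the opening at its end, in the units of the state.
- manip.read_state(): the state, without advancing time (a new reading comes with each control period).
- manip.camera(name): name is "scene" or "top" or "wrist"; returns the picture (480x640x3 uint8, red, green, blue); there is no depth.
- manip.camera_model(name): a dict with "intrinsics" (3x3 intrinsics, pixels), "k1" (the pictures are not rectified: a ray, as slopes to the right and down, at radius r is drawn at 1 + k1 r^2 times it, then the intrinsics apply), "origin" and "orientation" of the camera in the world; the wrist camera has in their place "tool_from_camera" (4x4, takes a point from camera to tool coordinates, whose origin is the TCP and whose axes are the tool frame's). Camera axes: x right, y up, looking along -z (the intrinsics and any distortion apply to the point x, -y, -z); pixel columns grow to the right and rows downward; lengths in mm; the calibration is good to about 2 mm. A picture is of the moment at which its call begins: read the wrist's pose just before it. camera_model takes no time and is no camera call.
- manip.sign_off(): hands the job in, once; it reports no verdict.
Trained networks look in the newest picture that a camera, given by its name, has taken for a name from the list of things; names that differ only in an ending like _2 or _b are one class to them, and where a whole thing is asked for, a point or a joint stands for the part that bears it (a point fixed in the world has none). Each returns a list of dicts, best first, with "score" (0 to 1); they miss things now and then, are a little off and sometimes report something else, mostly with a low value. They report only what shows in the picture. A call takes as long as a camera call. They do not tell look-alikes from the thing itself.
- manip.find_in(thing, camera): "centre" ([row, column] in pixels, amid what is visible of it).
- manip.outline_of(thing, camera): "pixels" (480x640 bool, what is visible of it) and "centre" ([row, column] in pixels, amid what is visible of it).
The state is a dict: "clock": time; "joints": joint angles; "qd": joint speeds; "effort": joint torques, N m; "eef_pos": TCP position; "eef_rot": TCP orientation; "wrist_force": force on the tool from outside, world axes, zero at the start; "moment": the same for the moment, N m; "finger_gap": finger opening in mm.
Only numpy, scipy, OpenCV 4.12 (cv2) and the standard library are available. Lean on these libraries where they do the work, as an engineer would, in place of code of your own. Each camera call takes 0.05 s, during which the arm holds its last target. There are 200 camera calls.

## Working session

There is one attempt and no reset: what is moved stays moved. The work goes in short steps, Python scripts to look and compute and a tool call to move; the robot and the scene stay as the last step left them, time stands still between calls to the robot, and variables do not carry over. Pictures are saved under pics/ and viewed, about 12 in all and at most 16, crops included, and the job is handed in when it is done.

Besides the shell and the picture viewer there is one more tool, called after "Call:" by a JSON object that holds its "name" and its "arguments", one argument or row to a line. step_arm: Moves the arm, as the interface text tells. Its arguments: {"type":"object","properties":{"commands":{"type":"array"},"squeeze":{"type":"number"}},"required":["commands"]}

```bash
ls; mkdir -p pics; cat > h.py <<'E'
import numpy as np, cv2
from scipy.spatial.transform import Rotation as R
from cell import manip
def cam(name, st=None):
    m=manip.camera_model(name); K=np.array(m["intrinsics"]); k1=m["k1"]
    if "origin" in m:
        o=np.array(m["origin"],float); q=np.array(m["orientation"],float)
        Rm=q if q.shape==(3,3) else R.from_euler('xyz',q).as_matrix()
    else:
        st=st or manip.read_state()
        T=np.array(m["tool_from_camera"]); Rt=R.from_euler('xyz',st["eef_rot"]).as_matrix()
        Rm=Rt@T[:3,:3]; o=Rt@T[:3,3]+np.array(st["eef_pos"])
    return K,k1,o,Rm
def ray(c,rc):
    K,k1,o,Rm=c
    p=cv2.undistortPoints(np.array([[[rc[1],rc[0]]]],float),K,np.array([k1,0,0,0,0.]))[0,0]
    return o,Rm@np.array([p[0],-p[1],-1])
def at_z(c,rc,z):
    o,d=ray(c,rc); return o+d*(z-o[2])/d[2]
def proj(c,P):
    K,k1,o,Rm=c
    q=Rm.T@(np.array(P,float)-o); u=np.array([q[0],-q[1]])/-q[2]
    u=u*(1+k1*(u@u)); v=K[:2,:2]@u+K[:2,2]; return v[::-1]
E
python3 - <<'E'
from h import *
print(manip.grip_depth); s=manip.read_state(); print({k:np.round(v,3).tolist() for k,v in s.items()})
for n in ("scene","top","wrist"):
    print(n,{k:np.round(v,3).tolist() for k,v in manip.camera_model(n).items()})
a=manip.camera("scene");b=manip.camera("top")
cv2.imwrite("pics/s.png",a[:,:,::-1]);cv2.imwrite("pics/t.png",b[:,:,::-1])
c=cam("top")
for t in ["jig","blank1","template","carriage","lock_handle","wheel","paint_tin","tape_roll","screwdriver"]:
    for d in manip.find_in(t,"top"):
        print(t,round(d["score"],2),np.round(d["centre"]),np.round(at_z(c,d["centre"],10)))
E
```

```text
pics
18.8
{'clock': 0.0, 'joints': [-1.337, 0.3, 1.522, -0.0, 1.321, -0.067], 'qd': [-0.0, -0.001, -0.001, 0.001, -0.003, -0.0], 'effort': [-0.004, -53.181, -35.274, 0.071, 0.024, -0.0], 'eef_pos': [162.892, -525.05, 204.904], 'eef_rot': [3.091, 1.57, 1.821], 'wrist_force': [-0.492, 0.434, -0.319], 'moment': [0.03, 0.012, -0.002], 'finger_gap': 93.989}
scene {'intrinsics': [[621.899, 0.0, 325.133], [0.0, 621.899, 240.905], [0.0, 0.0, 1.0]], 'k1': -0.049, 'origin': [1743.367, 386.23, 857.968], 'orientation': [1.015, 0.016, 1.81]}
top {'intrinsics': [[480.818, 0.0, 320.027], [0.0, 480.818, 242.303], [0.0, 0.0, 1.0]], 'k1': 0.013, 'origin': [375.9, 88.767, 1145.988], 'orientation': [0.173, -0.022, -1.593]}
wrist {'intrinsics': [[348.768, 0.0, 321.115], [0.0, 348.768, 234.385], [0.0, 0.0, 1.0]], 'k1': -0.051, 'tool_from_camera': [[0.001, 0.239, -0.971, -178.97], [0.001, 0.971, 0.239, 69.377], [1.0, -0.002, 0.0, 1.407], [0.0, 0.0, 0.0, 1.0]]}
jig 0.82 [270. 354.] [506. -19.  10.]
blank1 0.89 [297. 486.] [ 436. -330.   10.]
blank1 0.89 [360. 227.] [304. 277.  10.]
blank1 0.84 [233. 208.] [602. 327.  10.]
blank1 0.73 [216. 475.] [ 633. -321.   10.]
blank1 0.63 [268. 137.] [521. 491.  10.]
template 0.6 [293. 215.] [457. 307.  10.]
carriage 0.66 [144. 358.] [822. -41.  10.]
lock_handle 0.55 [275. 333.] [494.  29.  10.]
wheel 0.5 [278. 303.] [489. 101.  10.]
paint_tin 0.71 [161. 252.] [781. 223.  10.]
tape_roll 0.64 [144. 357.] [820. -39.  10.]
tape_roll 0.61 [162. 251.] [779. 224.  10.]
screwdriver 0.55 [149. 451.] [ 805. -273.   10.]
```

View pics/t.png

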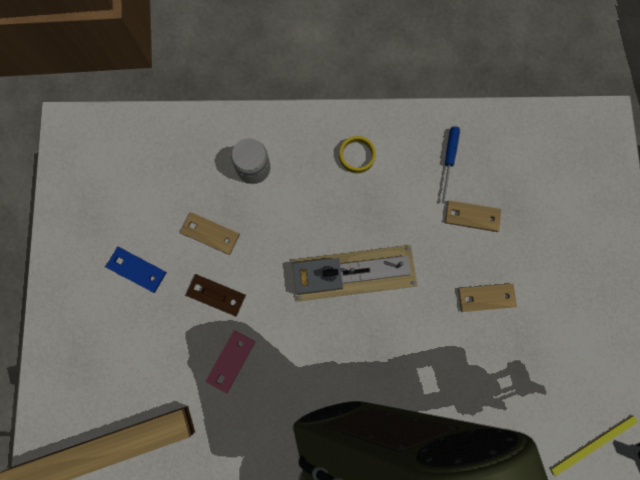

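View pics/s.png

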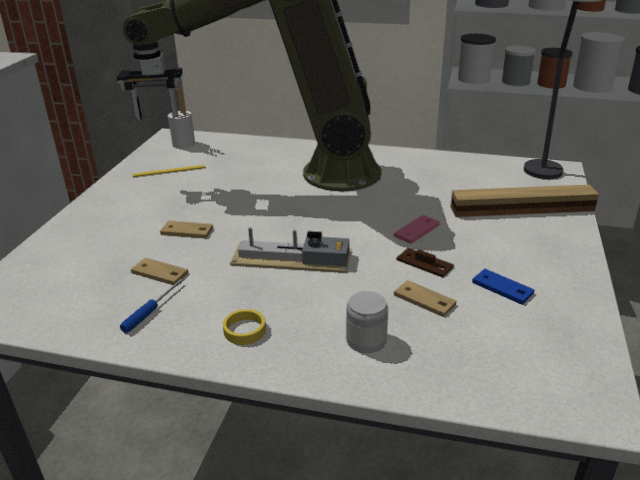

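```bash
cat >> h.py <<'E'
def tool(st=None):
    st=st or manip.read_state()
    return np.array(st["eef_pos"]),R.from_euler('xyz',st["eef_rot"]).as_matrix()
def pos(): 
    p,M=tool(); return p,np.degrees(np.arctan2(M[1,2],M[0,2]))
def go(target,zyaw=None):
    """target xyz mm, zyaw deg = world heading of tool z (mod 180), prints total shift in the present tool axes (m) and rotvec deg to desired"""
    p,M=tool(); d=M.T@(np.array(target,float)-p)/1000
    out="shift %s"%np.round(d,4)
    if zyaw is not None:
        cur=np.degrees(np.arctan2(M[1,2],M[0,2])); e=(zyaw-cur+90)%180-90; zyaw=cur+e
        z=np.array([np.cos(np.radians(zyaw)),np.sin(np.radians(zyaw)),0]); x=np.array([0,0,-1.]); y=np.cross(z,x)
        D=np.stack([x,y,z],1); rv=np.degrees(R.from_matrix(M.T@D).as_rotvec())
        out+="  rotvec(after-shift) %s  n_rows>=%.1f"%(np.round(rv,2),max(np.linalg.norm(d)/.0625,np.linalg.norm(rv)/10.7))
    print(out)
E
python3 - <<'E'
from h import *
p,M=tool(); print(p,np.round(M,3),pos())
c=cam("top"); s=manip.camera("top")
for rc in [(246,409),(261,290),(300,297),(285,416)]: print(np.round(at_z(c,rc,8)))
go([480,0,250],0)
E
```

```text
[ 162.95052798 -525.30542876  205.44636254] [[-0.     0.955  0.296]
 [ 0.     0.296 -0.955]
 [-1.    -0.    -0.   ]] (array([ 162.95052798, -525.30542876,  205.44636254]), np.float64(-72.76407333986201))
[ 562. -155.    8.]
[531. 132.   8.]
[438. 116.   8.]
[ 468. -167.    8.]
shift [-0.0446  0.4584 -0.4078]  rotvec(after-shift) [-72.77   0.    -0.  ]  n_rows>=9.8
```

```bash
cat >> h.py <<'E'
def plan(target,zyaw=None,n=None):
    p,M=tool(); cur=np.degrees(np.arctan2(M[1,2],M[0,2]))
    e=0 if zyaw is None else (zyaw-cur+90)%180-90
    d=np.array(target,float)-p
    m=int(np.ceil(max(np.linalg.norm(d)/60,abs(e)/10))); n=n or max(m,1)
    for i in range(n):
        h=np.radians(cur+e*i/n); z=np.array([np.cos(h),np.sin(h),0]); x=np.array([0,0,-1.]); y=np.cross(z,x)
        s=np.stack([x,y,z])@d/n/1000
        print("%.4f,%.4f,%.4f,%.1f,0,0"%(*s,-e/n),end=" | " if i<n-1 else "\n")
E
python3 - <<'E'
from h import *
plan([500,0,200],6,10)
E
```

```text
0.0005,0.0478,-0.0402,-7.9,0,0 | 0.0005,0.0528,-0.0333,-7.9,0,0 | 0.0005,0.0569,-0.0257,-7.9,0,0 | 0.0005,0.0599,-0.0177,-7.9,0,0 | 0.0005,0.0617,-0.0093,-7.9,0,0 | 0.0005,0.0624,-0.0008,-7.9,0,0 | 0.0005,0.0619,0.0078,-7.9,0,0 | 0.0005,0.0603,0.0162,-7.9,0,0 | 0.0005,0.0575,0.0243,-7.9,0,0 | 0.0005,0.0536,0.0320,-7.9,0,0
```

Call:
{"name": "step_arm", "arguments": {
  "commands": [0.0005, 0.048, -0.04, -7.9, 0, 0, 0.094, 0.0005, 0.052, -0.033, -7.9, 0, 0, 0.094, 0.0005, 0.056, -0.026, -7.9, 0, 0, 0.094, 0.0005, 0.059, -0.018, -7.9, 0, 0, 0.094, 0.0005, 0.061, -0.009, -7.9, 0, 0, 0.094]
}}

```text
clock: 1.23
eef_pos: [329.6, -262.8, 203.2]
eef_rot: [-0.144, 1.57, -0.721]
wrist_force: [1.0, -0.3, 0.3]
finger_gap: 94.2
```

Call:
{"name": "step_arm", "arguments": {
  "commands": [0.0005, 0.062, -0.001, -7.9, 0, 0, 0.094, 0.0005, 0.061, 0.008, -7.9, 0, 0, 0.094, 0.0005, 0.06, 0.016, -7.9, 0, 0, 0.05, 0.0005, 0.057, 0.024, -7.9, 0, 0, 0.05, 0.0005, 0.053, 0.032, -7.9, 0, 0, 0.05]
}}

```text
clock: 1.85
eef_pos: [496.3, -1.7, 200.7]
eef_rot: [-0.297, 1.57, -0.183]
wrist_force: [0.8, -0.7, 0.8]
finger_gap: 67.1
```

Call:
{"name": "step_arm", "arguments": {
  "commands": [0, 0, 0, 0, 0, 0, 0.05]
}}

```text
clock: 1.98
eef_pos: [496.4, -0.7, 200.0]
eef_rot: [2.35, 1.57, 2.465]
wrist_force: [-0.0, -0.4, -0.2]
finger_gap: 57.6
```

```bash
python3 - <<'E'
from h import *
print(pos(), manip.read_state()["joints"])
a=manip.camera("wrist");cv2.imwrite("pics/w1.png",a[:,:,::-1]); c=cam("wrist")
for t,z in [("carriage",30),("lock_handle",73),("wheel",52),("jig",20)]:
    for d in manip.find_in(t,"wrist")[:2]: print(t,round(d["score"],2),np.round(d["centre"]),np.round(at_z(c,d["centre"],z)))
E
```

```text
(array([496.39363043,  -0.71634951, 200.03777134]), np.float64(6.587339235142216)) [-7.54117999e-02  1.85322095e-01  1.67621245e+00  3.24523320e-04
  1.28051190e+00 -1.90475440e-01]
carriage 0.64 [231. 325.] [502. -16.  30.]
lock_handle 0.61 [183. 324.] [494.  36.  73.]
wheel 0.87 [112. 325.] [488.  98.  52.]
jig 0.88 [206. 328.] [502.   8.  20.]
```

View pics/w1.png

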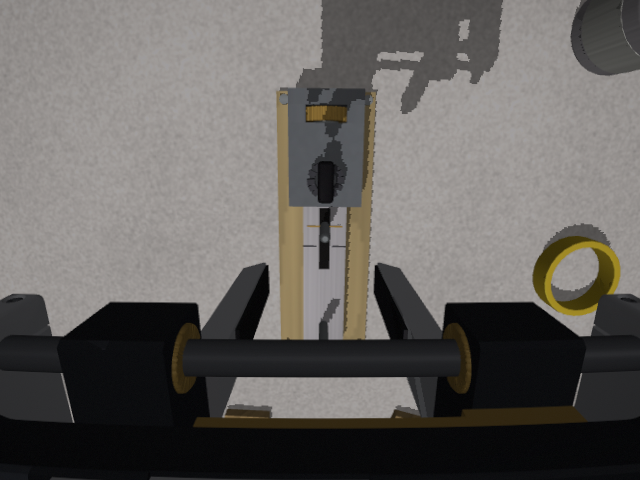

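```bash
python3 - <<'E'
from h import *
a=cv2.imread("pics/w1.png")[75:265,265:395]; cv2.imwrite("pics/w1c.png",cv2.resize(a,None,fx=3.15,fy=3.15,interpolation=cv2.INTER_CUBIC))
c=cam("wrist")
for n,rc,z in [("TL",(88,288),46),("TR",(88,368),46),("BL",(206,288),46),("BR",(206,361),46),("brass",(226,325),30),("mark",(246,323),30)]: print(n,np.round(at_z(c,rc,z),1))
E
```

```text
TL [453.1 113.1  46. ]
TR [524.8 120.9  46. ]
BL [462.6   5.9  46. ]
BR [532.7  13.5  46. ]
brass [500.9 -13.4  30. ]
mark [501.2 -34.8  30. ]
```

View pics/w1c.png

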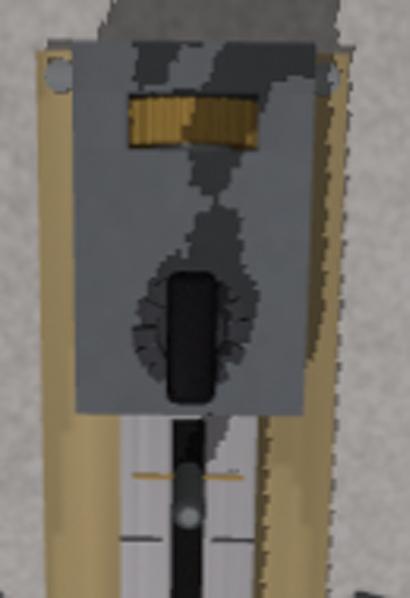

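```bash
python3 - <<'E'
from h import *
from scipy.optimize import least_squares
c=cam("wrist")
F=[((88.3,288.2),(-35,142,46)),((88.3,365.3),(35,142,46)),((206.1,289.4),(-35,34,46)),((206.7,361.2),(35,34,46)),((246.3,324.7),(0,-10,30)),((182,325.8),(0,60,80)),((113.7,326.3),(0,120,50.5))]
def w(p,q): a=p[2];return np.array([p[0]+np.cos(a)*q[0]-np.sin(a)*q[1],p[1]+np.sin(a)*q[0]+np.cos(a)*q[1],q[2]])
f=lambda p:np.concatenate([proj(c,w(p,q))-rc for rc,q in F])
s=least_squares(f,[500,-20,.1],loss="soft_l1"); p=s.x; print(p,np.degrees(p[2])); print(np.round(f(p).reshape(-1,2),1))
b=at_z(c,(226.1,324.7),30); print("brass jig y", (b-w(p,(0,0,30)))@[-np.sin(p[2]),np.cos(p[2]),0])
for n,q in dict(lock=(0,60,73),wheel=(0,120,52),nest=(0,-55,30),mark=(0,-10,30),fixed=(0,-100,30)).items(): print(n,np.round(w(p,q),1))
t=cam("top")
print([np.round(proj(t,w(p,q)),0) for q in [(-50,-145,8),(50,-145,8)]])
plan([*w(p,(0,60,0))[:2],120],np.degrees(p[2]))
E
```

```text
[ 5.01873540e+02 -2.46099758e+01  1.00155526e-01] 5.73848891709414
[[-0.5 -0.5]
 [ 0.2  0.1]
 [ 0.2 -0.3]
 [ 0.2  0.3]
 [-0.3 -0. ]
 [ 0.9  0.3]
 [-0.7  0.1]]
brass jig y 11.164224149376588
lock [495.9  35.1  73. ]
wheel [489.9  94.8  52. ]
nest [507.4 -79.3  30. ]
mark [502.9 -34.6  30. ]
fixed [ 511.9 -124.1   30. ]
[array([285., 419.]), array([244., 412.])]
0.0403,0.0198,0.0025,0.2,0,0 | 0.0403,0.0198,0.0025,0.2,0,0
```

Call:
{"name": "step_arm", "arguments": {
  "commands": [0.04, 0.02, 0.0025, 0.2, 0, 0, 0.05, 0.04, 0.02, 0.0025, 0.6, 0, 0, 0.05, 0.02, 0, 0, 0, 0, 0, 0.04, 0, 0, 0, 0, 0, 0, 0.04, 0, 0, 0, 0, 0, 0, 0.04]
}}

```text
clock: 2.85
eef_pos: [496.6, 35.9, 101.6]
eef_rot: [-0.112, 1.569, -0.019]
wrist_force: [-0.7, 0.5, -0.3]
finger_gap: 40.3
```

```bash
python3 - <<'E'
from h import *
print(pos(),manip.read_state()["finger_gap"])
go([495.9,35.1,63],5.74)
a=manip.camera("wrist");cv2.imwrite("pics/w2.png",a[:,:,::-1]); c=cam("wrist")
for d in manip.find_in("lock_handle","wrist")[:2]: print(round(d["score"],2),np.round(d["centre"]),np.round(at_z(c,d["centre"],78)))
E
```

```text
(array([496.58168894,  35.90521494, 101.61237161]), np.float64(5.359222661167191)) 40.31570100097807
shift [ 0.0386 -0.0007 -0.0008]  rotvec(after-shift) [-0.38  0.09  0.01]  n_rows>=0.6
0.94 [251. 318.] [495.  43.  78.]
```

View pics/w2.png

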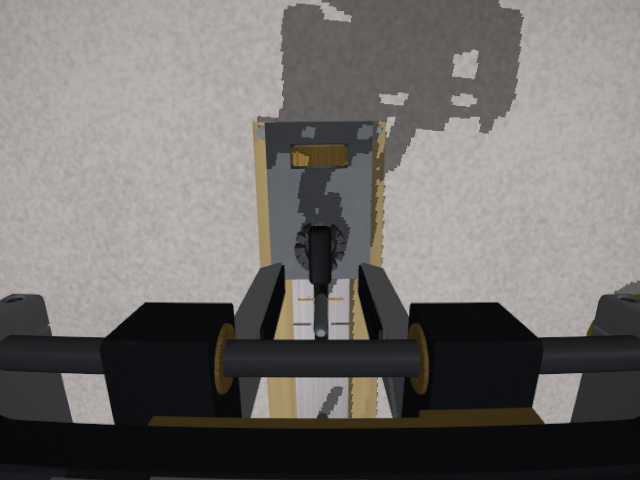

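```bash
python3 - <<'E'
from h import *
a=0.10016; w=lambda q:np.array([501.87+np.cos(a)*q[0]-np.sin(a)*q[1],-24.6+np.sin(a)*q[0]+np.cos(a)*q[1],q[2]])
c=cam("wrist")
for n,q in dict(TL=(-35,142,46),TR=(35,142,46),BL=(-35,34,46),mark=(0,-10,30),barfar=(0,78,80),barnear=(0,42,80),wheel=(0,120,50)).items(): print(n,np.round(proj(c,w(q)),1))
E
```

```text
TL [128.6 263.9]
TR [128.  371.9]
BL [284.8 270.3]
mark [328.7 319.3]
barfar [236.9 318.2]
barnear [293.3 318.6]
wheel [162.9 318.1]
```

```bash
python3 - <<'E'
from h import *
p,M=tool();print(p, np.round(M,4).tolist())
g=cv2.imread("pics/w2.png")
gg=g[:,:,:].astype(int)
for col in (280,300,320,340,360):
    v=gg[:,col-2:col+3].mean((1,2)); d=np.diff(v)
    print(col,[(r,int(d[r])) for r in range(110,335) if abs(d[r])>12])
for row in (200,270,310):
    v=gg[row-2:row+3].mean((0,2)); d=np.diff(v); print("row",row,[(r,int(d[r])) for r in range(245,400) if abs(d[r])>12])
E
```

```text
[496.63380084  36.14157567 101.64465135] [[0.0019, -0.0938, 0.9956], [0.0, 0.9956, 0.0938], [-1.0, -0.0001, 0.0019]]
280 [(121, -23), (152, 34), (262, -24), (264, -15)]
300 [(120, -14), (121, -25), (144, 20), (152, 17), (153, 22), (165, -50), (166, -12), (168, 52), (198, 13), (212, 39), (230, -18), (231, -28), (234, 16), (235, 14), (242, -24), (243, -14), (247, 28), (263, 13), (278, 36), (279, 29), (297, -21), (298, -45), (299, 33), (300, 36), (321, -14), (322, -48), (323, -34), (324, 60), (325, 37)]
320 [(120, -15), (121, -20), (144, 23), (167, -15), (225, -56), (292, 12), (293, 19), (328, 21), (329, 33), (330, 16)]
340 [(120, -18), (121, -18), (143, 14), (144, 13), (165, -16), (167, 27), (168, 33), (192, -12), (196, -17), (206, -25), (216, -20), (235, 14), (250, -13), (251, -19), (252, 15), (260, 16), (278, 41), (279, 12), (297, -36), (299, 26), (300, 17), (321, -29), (322, -70), (323, 39), (324, 46), (325, 13)]
360 [(120, -21), (121, -14), (127, 19), (138, -25), (139, -15), (152, 39), (264, -29), (265, -16)]
row 200 [(255, -16), (256, -24), (267, -20), (299, -26), (340, 22), (341, 13), (370, -19), (376, 26), (377, 25), (383, 26), (384, 32)]
row 270 [(257, -31), (258, -44), (259, -27), (279, -22), (280, -19), (283, 44), (284, 41), (308, -41), (309, -17), (330, 34), (331, 30), (357, -29), (358, -58), (361, 14), (362, 26), (382, 22), (383, 32), (384, 37), (385, 17)]
row 310 [(265, -18), (266, -23), (279, 43), (280, 62), (281, 28), (292, 25), (293, 15), (312, -20), (313, -63), (314, -47), (326, 26), (327, 59), (328, 34), (348, -38), (349, -36), (351, 22), (352, 27), (360, -14), (361, -49), (362, -56), (375, 18), (376, 18)]
```

```bash
cat > fit.py <<'E'
from h import *
from scipy.optimize import least_squares
m=manip.camera_model("wrist"); K=np.array(m["intrinsics"]); k1=m["k1"]; T=np.array(m["tool_from_camera"])
def w(p,q): a=p[2];return np.array([p[0]+np.cos(a)*q[0]-np.sin(a)*q[1],p[1]+np.sin(a)*q[0]+np.cos(a)*q[1],q[2]])
def Rd(h):
    z=np.array([np.cos(h),np.sin(h),0]); x=np.array([0,0,-1.]); return np.stack([x,np.cross(z,x),z],1)
P1=(np.array([496.39,-0.72,200.04]),Rd(np.radians(6.587)))
P2=(np.array([496.63,36.14,101.64]),np.array([[0.0019,-0.0938,0.9956],[0,0.9956,0.0938],[-1,-0.0001,0.0019]]))
N=np.nan
F1=[((88.3,288.2),(-35,142,46)),((88.3,365.3),(35,142,46)),((206.1,289.4),(-35,34,46)),((206.7,361.2),(35,34,46)),((246.3,324.7),(0,-10,30)),((75+270/3.15,325.8),(0,78,80)),((75+404/3.15,325.8),(0,42,80)),((N,326.3),(0,120,50.5))]
F2=[((121.5,N),(0,142,46)),((279,N),(0,34,46)),((323.5,N),(0,-10,30)),((225.8,319.8),(0,78,80)),((N,320),(0,42,80)),((N,268.),(-35,111.5,46)),((N,371.),(35,111.5,46))]
def f(x):
    r=[]
    for (p,M),F in ((P1,F1),(P2,F2)):
        c=(K,k1,M@(T[:3,3]+x[3:6])+p, M@T[:3,:3]@R.from_rotvec(x[6:9]).as_matrix())
        for rc,q in F: r+=list(np.nan_to_num(proj(c,w(x,q))-np.array(rc)))
    return np.r_[r]
g=lambda x:np.r_[f(x),x[3:6]/2,x[6:9]/.01]
E
python3 - <<'E'
from fit import *
s=least_squares(g,[500,-20,.1]+[0]*6); print(np.round(s.x,4)); r=f(s.x).reshape(-1,2); print(np.round(r,1).tolist())
print(w(s.x,(0,60,73)),w(s.x,(0,-55,0)))
E
```

```text
[ 5.017725e+02 -1.709360e+01  1.057000e-01 -1.589100e+00 -1.950000e-02
 -6.080000e-02  1.060000e-02  2.900000e-03 -6.000000e-04]
[[-0.2, -0.2], [0.6, 0.0], [0.1, -0.3], [0.2, 0.2], [-0.2, -0.1], [0.3, 0.5], [-0.0, -0.1], [0.0, 0.1], [-1.1, 0.0], [-1.2, 0.0], [-0.4, 0.0], [1.9, -0.1], [0.0, 0.4], [0.0, -1.1], [0.0, 0.7]]
[495.44328695  42.57164735  73.        ] [507.57426271 -71.78673419   0.        ]
```

```bash
python3 - <<'E'
s=open('h.py').read()
s=s.replace('T=np.array(m["tool_from_camera"]);','T=np.array(m["tool_from_camera"]); T[:3,3]+=[-1.59,0,0]; T[:3,:3]=T[:3,:3]@R.from_rotvec([.0106,.0029,-.0006]).as_matrix();')
s+='''
J=(501.77,-17.1,0.1057)
def w(q): a=J[2];return np.array([J[0]+np.cos(a)*q[0]-np.sin(a)*q[1],J[1]+np.sin(a)*q[0]+np.cos(a)*q[1],q[2]])
def jy(P): a=J[2]; d=np.array(P)[:2]-J[:2]; return np.array([d@[np.cos(a),np.sin(a)],d@[-np.sin(a),np.cos(a)]])
'''
open('h.py','w').write(s)
from h import *
go([495.4,42.4,63],6.05); c=cam("wrist"); print(jy(at_z(c,(298.8,320),30)))
E
```

```text
shift [ 0.0386  0.0064 -0.0007]  rotvec(after-shift) [-0.67  0.11  0.01]  n_rows>=0.6
[-0.72124506 10.75891191]
```

Call:
{"name": "step_arm", "arguments": {
  "commands": [0, 0.0064, -0.0007, -0.7, 0.1, 0, 0.04, 0.02, 0, 0, 0, 0, 0, 0.04, 0.0186, 0, 0, 0, 0, 0, 0.04, 0, 0, 0, 0, 0, 0, 0.04]
}}

```text
clock: 3.45
eef_pos: [494.1, 43.1, 61.3]
eef_rot: [3.084, 1.567, -3.092]
wrist_force: [0.5, -0.7, -0.1]
finger_gap: 39.7
```

Call:
{"name": "step_arm", "arguments": {
  "commands": [0, 0, 0, 0, 0, 0, 0, 0, 0, 0, 0, 0, 0, 0, 0, 0, 0, 0, 0, 0, 0, 0, 0, 0, 0, 0, 0, 0],
  "squeeze": 30
}}

```text
clock: 3.95
eef_pos: [495.0, 42.9, 62.2]
eef_rot: [-3.099, 1.57, -2.992]
wrist_force: [1.2, 0.1, 2.1]
finger_gap: 13.6
```

Call:
{"name": "step_arm", "arguments": {
  "commands": [0, 0, 0, 0, 0, 0, 0]
}}

```text
clock: 4.08
eef_pos: [495.0, 42.9, 62.1]
eef_rot: [-3.135, 1.57, -3.028]
wrist_force: [0.9, -0.2, 2.8]
finger_gap: 13.6
```

Call:
{"name": "step_arm", "arguments": {
  "commands": [-0.009, 0, 0, 0, 0, 0, 0, -0.0085, 0, 0, 0, 0, 0, 0, 0, 0, 0, 0, 0, 0, 0]
}}

```text
clock: 4.45
eef_pos: [494.8, 42.9, 79.2]
eef_rot: [3.139, 1.569, -3.037]
wrist_force: [6.7, 0.3, -11.2]
finger_gap: 13.7
```

```bash
python3 - <<'E'
from h import *
s=manip.read_state();print(pos(),s["wrist_force"],s["finger_gap"],s["joints"],np.round(tool()[1],3))
E
```

```text
(array([494.83209632,  42.89303568,  79.15517812]), np.float64(6.132748344926549)) [  6.6729966    0.34957273 -11.20811353] 13.70951235601396 [ 1.27826739e-02  3.32217893e-01  1.79873750e+00 -1.55018889e-04
  1.01206597e+00 -9.41717034e-02] [[-0.001 -0.107  0.994]
 [-0.     0.994  0.107]
 [-1.     0.    -0.001]]
```

Call:
{"name": "step_arm", "arguments": {
  "commands": [0, 0, 0.0008, -9, 0, 0, 0, 0, 0, 0, -9.2, 0, 0, 0, 0, 0, 0, -9.2, 0, 0, 0, 0, 0, 0, -9.2, 0, 0, 0, 0, 0, 0, -9.2, 0, 0, 0]
}}

```text
clock: 5.08
eef_pos: [493.4, 42.2, 77.6]
eef_rot: [2.443, 1.563, -2.928]
wrist_force: [-5.9, -7.4, -10.1]
finger_gap: 13.5
```

Call:
{"name": "step_arm", "arguments": {
  "commands": [0, 0, 0, -9.2, 0, 0, 0, 0, 0, 0, -9.2, 0, 0, 0, 0, 0, 0, 0, 0, 0, 0, 0, 0, 0, 0, 0, 0, 0]
}}

```text
clock: 5.58
eef_pos: [493.1, 41.6, 77.4]
eef_rot: [2.21, 1.562, -2.845]
wrist_force: [-6.4, -11.3, -10.4]
finger_gap: 13.6
```

```bash
python3 - <<'E'
from h import *
s=manip.read_state();print(pos(),s["wrist_force"],s["moment"],s["finger_gap"],s["joints"])
E
```

```text
(array([493.08313263,  41.59449419,  77.41204105]), np.float64(70.33992097268239)) [ -6.41392579 -11.30084247 -10.44520436] [-2.26679346  1.05534703 -0.0073848 ] 13.60079464153965 [ 0.0115184   0.33516627  1.79955607 -0.00299013  1.01555605 -1.21453794]
```

Call:
{"name": "step_arm", "arguments": {
  "commands": [0.003, 0, -0.001, 0, 0, 0, 0, 0.0025, 0, -0.0005, 0, 0, 0, 0, 0.001, 0, 0, 0, 0, 0, 0, 0, 0, 0, 0, 0, 0, 0]
}}

```text
clock: 6.08
eef_pos: [493.2, 41.3, 72.4]
eef_rot: [2.034, 1.564, -3.021]
wrist_force: [-11.0, -2.7, 5.7]
finger_gap: 14.1
```

Call:
{"name": "step_arm", "arguments": {
  "commands": [0, 0, 0, 0, 0, 0, 0]
}}

```text
clock: 6.2
eef_pos: [493.2, 41.3, 72.4]
eef_rot: [2.032, 1.564, -3.023]
wrist_force: [-12.0, -2.6, 6.2]
finger_gap: 14.1
```

Call:
{"name": "step_arm", "arguments": {
  "commands": [0, 0, 0, 0, 0, 0, 0.04, 0, 0, 0, 0, 0, 0, 0.04, 0, 0, 0, 0, 0, 0, 0.04, -0.03, 0, 0, 0, 0, 0, 0.04, -0.03, 0, 0, 0, 0, 0, 0.04]
}}

```text
clock: 6.82
eef_pos: [495.1, 41.6, 133.5]
eef_rot: [1.979, 1.569, -3.077]
wrist_force: [-0.5, 0.2, 0.7]
finger_gap: 40.1
```

Call:
{"name": "step_arm", "arguments": {
  "commands": [0, 0, 0, 0, 0, 0, 0.04]
}}

```text
clock: 6.95
eef_pos: [496.2, 41.7, 134.7]
eef_rot: [-1.275, 1.569, -0.048]
wrist_force: [0.9, -0.2, -0.2]
finger_gap: 39.9
```

```bash
python3 - <<'E'
from h import *
print(pos(),manip.read_state()["wrist_force"]); a=manip.camera("wrist")
c=cam("wrist"); print(proj(c,w((0,60,89))))
cv2.imwrite("pics/w3.png",a[:,:,::-1])
plan([*w((9,121,0))[:2],80],6.05)
E
```

```text
(array([496.17130898,  41.65749289, 134.69344492]), np.float64(70.33846083230563)) [ 0.88164114 -0.18874714 -0.18488456]
[255.94070293 324.40432795]
0.0076,0.0027,0.0085,9.2,0,0 | 0.0076,0.0040,0.0080,9.2,0,0 | 0.0076,0.0052,0.0073,9.2,0,0 | 0.0076,0.0063,0.0063,9.2,0,0 | 0.0076,0.0072,0.0052,9.2,0,0 | 0.0076,0.0080,0.0040,9.2,0,0 | 0.0076,0.0085,0.0027,9.2,0,0
```

View pics/w3.png

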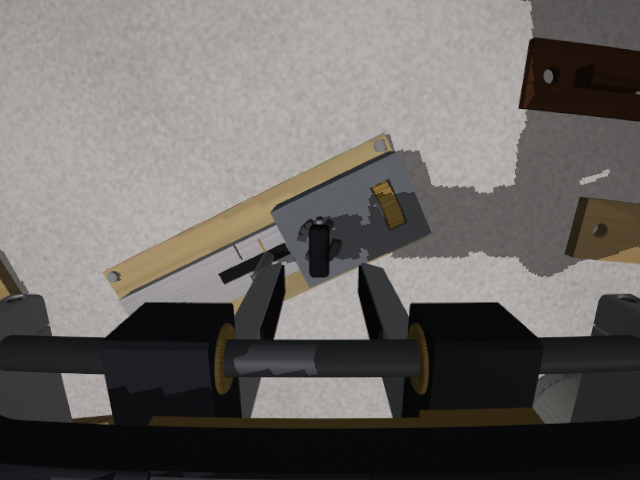

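Call:
{"name": "step_arm", "arguments": {
  "commands": [0.005, 0.003, 0.0085, 9.2, 0, 0, 0, 0.005, 0.004, 0.008, 9.2, 0, 0, 0, 0.005, 0.005, 0.007, 9.2, 0, 0, 0, 0.008, 0.0065, 0.0065, 9.2, 0, 0, 0, 0.008, 0.007, 0.005, 9.2, 0, 0, 0]
}}

```text
clock: 7.62
eef_pos: [496.0, 86.2, 100.3]
eef_rot: [2.812, 1.567, -3.052]
wrist_force: [1.1, -0.1, -0.6]
finger_gap: 0.3
```

Call:
{"name": "step_arm", "arguments": {
  "commands": [0.008, 0.008, 0.004, 9.2, 0, 0, 0, 0.01, 0.0085, 0.0025, 9.2, 0, 0, 0, 0, 0, 0, 0, 0, 0, 0, 0, 0, 0, 0, 0, 0, 0]
}}

```text
clock: 8.12
eef_pos: [496.9, 103.5, 83.6]
eef_rot: [-3.13, 1.568, -3.023]
wrist_force: [0.6, -0.1, -1.1]
finger_gap: 0.3
```

```bash
python3 - <<'E'
from h import *
s=manip.read_state();print(pos(),s["finger_gap"],jy(s["eef_pos"]),s["wrist_force"])
go([*w((10,121,0))[:2],56],6.05)
a=manip.camera("wrist"); cv2.imwrite("pics/w4.png",a[:,:,::-1])
for d in manip.find_in("wheel","wrist")[:1]: print(jy(at_z(cam("wrist"),d["centre"],50)),d["centre"])
E
```

```text
(array([496.88813056, 103.46352861,  83.56995734]), np.float64(6.14492820875923)) 0.2894529949156343 [  7.86522517 120.40571129] [ 0.60464376 -0.14424949 -1.05560141]
shift [0.0276 0.0006 0.0022]  rotvec(after-shift) [ 0.09 -0.13  0.  ]  n_rows>=0.4
[ -1.54185719 122.69418362] [257.4, 306.1]
```

Call:
{"name": "step_arm", "arguments": {
  "commands": [0.016, 0.0006, 0.002, 0, 0, 0, 0, 0.0146, 0, 0, 0, 0, 0, 0, 0, 0, 0, 0, 0, 0, 0]
}}

```text
clock: 8.6
eef_pos: [498.4, 104.4, 51.9]
eef_rot: [-3.122, 1.567, -3.018]
wrist_force: [-0.0, -0.7, -0.3]
finger_gap: 0.6
```

Call:
{"name": "step_arm", "arguments": {
  "commands": [0.0007, 0, 0, 0, 0, 0, 0, 0, 0, 0, 0, 0, 0, 0]
}}

```text
clock: 8.85
eef_pos: [498.9, 104.5, 52.7]
eef_rot: [3.141, 1.569, -3.038]
wrist_force: [0.3, 0.2, 0.6]
finger_gap: 0.5
```

Call:
{"name": "step_arm", "arguments": {
  "commands": [0.0005, 0, 0, 0, 0, 0, 0, 0, 0, 0, 0, 0, 0, 0]
}}

```text
clock: 9.1
eef_pos: [498.9, 104.5, 52.1]
eef_rot: [3.134, 1.569, -3.046]
wrist_force: [0.3, -0.3, 0.1]
finger_gap: 0.7
```

Call:
{"name": "step_arm", "arguments": {
  "commands": [0.0005, 0, 0, 0, 0, 0, 0, 0, 0, 0, 0, 0, 0, 0]
}}

```text
clock: 9.35
eef_pos: [498.9, 104.5, 51.5]
eef_rot: [-3.14, 1.569, -3.036]
wrist_force: [0.2, -0.3, 0.4]
finger_gap: 0.9
```

Call:
{"name": "step_arm", "arguments": {
  "commands": [0.0005, 0, 0, 0, 0, 0, 0, 0, 0, 0, 0, 0, 0, 0]
}}

```text
clock: 9.6
eef_pos: [498.9, 104.5, 51.0]
eef_rot: [3.125, 1.569, -3.055]
wrist_force: [-0.2, 0.1, 0.3]
finger_gap: 0.4
```

Call:
{"name": "step_arm", "arguments": {
  "commands": [0.0005, 0, 0, 0, 0, 0, 0, 0, 0, 0, 0, 0, 0, 0]
}}

```text
clock: 9.85
eef_pos: [499.0, 104.5, 50.6]
eef_rot: [3.128, 1.569, -3.052]
wrist_force: [0.8, -0.6, 1.2]
finger_gap: 0.4
```

Call:
{"name": "step_arm", "arguments": {
  "commands": [0.0005, 0, 0, 0, 0, 0, 0, 0, 0, 0, 0, 0, 0, 0]
}}

```text
clock: 10.1
eef_pos: [499.2, 104.6, 50.3]
eef_rot: [3.088, 1.57, -3.091]
wrist_force: [-0.2, 0.8, 4.2]
finger_gap: 0.6
```

Call:
{"name": "step_arm", "arguments": {
  "commands": [0, 0, -0.003, 0, 0, 0, 0, 0, 0, 0, 0, 0, 0, 0]
}}

```text
clock: 10.35
eef_pos: [497.0, 104.3, 51.0]
eef_rot: [0.037, 1.569, 0.141]
wrist_force: [2.5, 0.4, 8.8]
finger_gap: 0.6
```

Call:
{"name": "step_arm", "arguments": {
  "commands": [-0.0007, 0, -0.003, 0, 0, 0, 0, 0, 0, -0.003, 0, 0, 0, 0, 0, 0, 0, 0, 0, 0, 0]
}}

```text
clock: 10.72
eef_pos: [491.0, 103.7, 52.0]
eef_rot: [0.03, 1.569, 0.134]
wrist_force: [0.6, 0.2, 12.3]
finger_gap: 0.4
```

Call:
{"name": "step_arm", "arguments": {
  "commands": [0, 0, -0.003, 0, 0, 0, 0, 0.0001, 0, -0.003, 0, 0, 0, 0, 0, 0, 0, 0, 0, 0, 0]
}}

```text
clock: 11.1
eef_pos: [484.7, 103.0, 51.8]
eef_rot: [0.019, 1.57, 0.123]
wrist_force: [-0.8, 0.1, 13.4]
finger_gap: 0.4
```

Call:
{"name": "step_arm", "arguments": {
  "commands": [0.0005, 0, -0.003, 0, 0, 0, 0, 0.0009, 0, -0.003, 0, 0, 0, 0, 0, 0, 0, 0, 0, 0, 0]
}}

```text
clock: 11.48
eef_pos: [478.0, 102.3, 49.9]
eef_rot: [3.13, 1.569, -3.049]
wrist_force: [-3.3, 0.5, 12.1]
finger_gap: 0.8
```

```bash
python3 - <<'E'
from h import *
s=manip.read_state();print(pos(),jy(s["eef_pos"]),s["wrist_force"])
a=manip.camera("wrist"); cv2.imwrite("pics/w5.png",a[:,:,::-1]); c=cam("wrist")
print(proj(c,w((0,-10,30))),proj(c,w((0,9,30))))
t=manip.camera("top"); cv2.imwrite("pics/t5.png",t[:,:,::-1])
for d in manip.find_in("carriage","wrist")[:2]: print(d["score"],d["centre"])
E
```

```text
(array([477.98093661, 102.32618237,  49.87402671]), np.float64(5.934114570876404)) [-11.05644063 121.26948376] [-3.27606613  0.49885009 12.12204964]
[444.87306975 337.0884977 ] [422.72983875 337.39594555]
```

Call:
{"name": "step_arm", "arguments": {
  "commands": [-0.008, 0, 0, 0, 0, 0, 0, 0, 0, 0.011, 0, 0, 0, 0, 0.004, 0, 0.011, 0, 0, 0, 0, 0.0034, 0, 0, 0, 0, 0, 0, 0.0005, 0, 0, 0, 0, 0, 0]
}}

```text
clock: 12.25
eef_pos: [501.0, 104.7, 49.5]
eef_rot: [-0.015, 1.57, 0.089]
wrist_force: [4.1, 0.4, 6.7]
finger_gap: 0.2
```

Call:
{"name": "step_arm", "arguments": {
  "commands": [-0.0011, 0, -0.003, 0, 0, 0, 0, -0.0007, 0, -0.003, 0, 0, 0, 0, -0.0003, 0, -0.003, 0, 0, 0, 0, 0, 0, -0.004, 0, 0, 0, 0, 0.0003, 0, -0.003, 0, 0, 0, 0]
}}

```text
clock: 12.88
eef_pos: [484.9, 103.0, 51.9]
eef_rot: [-0.016, 1.57, 0.088]
wrist_force: [0.5, 0.1, 10.9]
finger_gap: 0.3
```

Call:
{"name": "step_arm", "arguments": {
  "commands": [0.0007, 0, -0.003, 0, 0, 0, 0, 0.0011, 0, -0.003, 0, 0, 0, 0, 0, 0, 0, 0, 0, 0, 0]
}}

```text
clock: 13.25
eef_pos: [478.0, 102.3, 49.8]
eef_rot: [-3.086, 1.569, -2.983]
wrist_force: [-4.7, -0.5, 13.5]
finger_gap: 0.4
```

Call:
{"name": "step_arm", "arguments": {
  "commands": [-0.03, 0, 0, 0, 0, 0, 0, -0.06, -0.04, 0.011, 0, 0, 0, 0, -0.005, -0.06, 0.005, 0, 0, 0, 0, 0, 0, 0, 0, 0, 0, 0, 0, 0, 0, 0, 0, 0, 0]
}}

```text
clock: 13.88
eef_pos: [501.8, 10.3, 135.0]
eef_rot: [3.018, 1.568, 3.121]
wrist_force: [0.3, -0.1, 0.8]
finger_gap: 0.9
```

```bash
cat >> h.py <<'E'
def deck(name):
    print(pos()); a=manip.camera("wrist"); c=cam("wrist"); cv2.imwrite("pics/%s.png"%name,a[:,:,::-1])
    # sample deck along jig y at x=+-14, print profile
    g=cv2.cvtColor(a,cv2.COLOR_RGB2GRAY).astype(np.float32); f=a.astype(np.float32)
    ys=np.arange(-25,30,.5); 
    for x in (-14,-17,14,17):
        pr=[proj(c,w((x,y,30))) for y in ys]
        mp=np.array(pr,np.float32); v=cv2.remap(g,mp[:,1][None],mp[:,0][None],cv2.INTER_LINEAR)[0]
        rb=cv2.remap(f[:,:,0]-f[:,:,2],mp[:,1][None],mp[:,0][None],cv2.INTER_LINEAR)[0]
        print(x,"dark at",ys[np.argmin(v)],v.min().round(),"med",np.median(v).round()," brass at",ys[np.argmax(rb)],rb.max().round(), np.median(rb).round())
    return a,c
E
python3 - <<'E'
from h import *
deck("w6")
E
```

```text
(array([501.84938838,  10.29965616, 135.04369301]), np.float64(5.903763316783711))
-14 dark at -6.5 56.0 med 131.0  brass at 2.5 78.0 -1.0
-17 dark at -20.5 56.0 med 140.0  brass at 2.5 81.0 -0.0
14 dark at -5.5 56.0 med 78.0  brass at 2.5 77.0 -0.0
17 dark at -12.5 56.0 med 124.0  brass at 2.5 56.0 -1.0
```

```bash
python3 - <<'E'
from h import *
a=cv2.imread("pics/w6.png"); c=cam("wrist"); r,q=proj(c,w((0,-5,30))); print(r,q)
r=int(r);q=int(q); cv2.imwrite("pics/w6c.png",cv2.resize(a[r-70:r+70,q-80:q+80],None,fx=4,fy=4,interpolation=cv2.INTER_CUBIC)); print(r-70,q-80, [proj(c,w((x,y,30))) for x,y in((-15,-10),(15,-10),(-15,2.5))])
E
```

```text
272.3131386470323 318.17538992796483
202 238 [array([277.76416635, 300.90610458]), array([277.77922864, 335.49564989]), array([264.02632046, 300.68403724])]
```

View pics/w6c.png

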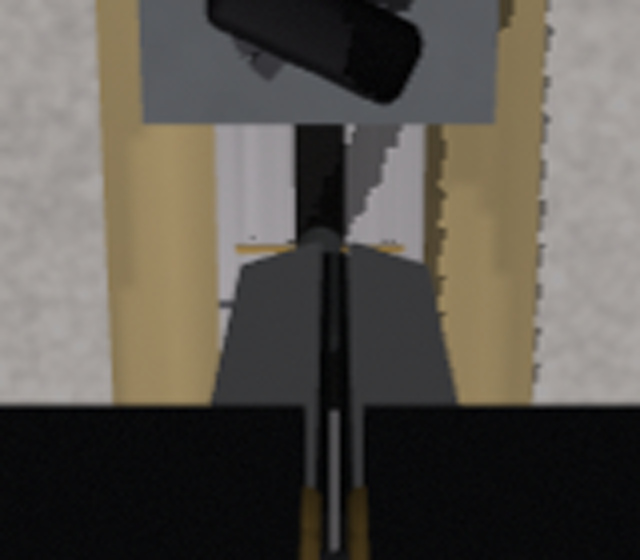

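Call:
{"name": "step_arm", "arguments": {
  "commands": [0.005, 0.06, -0.005, 0, 0, 0, 0, 0.048, 0.04, 0.011, 0, 0, 0, 0, 0.034, 0, 0, 0, 0, 0, 0, 0.005, 0, 0, 0, 0, 0, 0, 0.0025, 0, 0, 0, 0, 0, 0]
}}

```text
clock: 14.55
eef_pos: [502.9, 113.0, 46.1]
eef_rot: [0.203, 1.557, 0.309]
wrist_force: [5.3, 12.9, 48.9]
finger_gap: 0.2
```

Call:
{"name": "step_arm", "arguments": {
  "commands": [0.0005, 0, 0, 0, 0, 0, 0, -0.0011, 0, -0.003, 0, 0, 0, 0, -0.0007, 0, -0.003, 0, 0, 0, 0, -0.0003, 0, -0.003, 0, 0, 0, 0, 0, 0, -0.004, 0, 0, 0, 0]
}}

```text
clock: 15.18
eef_pos: [491.5, 111.4, 49.6]
eef_rot: [0.129, 1.553, 0.234]
wrist_force: [10.6, 10.6, 50.5]
finger_gap: 0.6
```

Call:
{"name": "step_arm", "arguments": {
  "commands": [0.0003, 0, -0.003, 0, 0, 0, 0, 0.0007, 0, -0.003, 0, 0, 0, 0, 0.0011, 0, -0.003, 0, 0, 0, 0, 0, 0, 0, 0, 0, 0, 0]
}}

```text
clock: 15.68
eef_pos: [478.5, 111.6, 45.9]
eef_rot: [0.565, 1.561, 0.67]
wrist_force: [-2.2, 27.0, 35.1]
finger_gap: 0.4
```

Call:
{"name": "step_arm", "arguments": {
  "commands": [-0.008, 0, 0, 0, 0, 0, 0, 0, 0, 0.011, 0, 0, 0, 0, 0.004, 0, 0.011, 0, 0, 0, 0, 0.0034, 0, 0, 0, 0, 0, 0, 0.0006, 0, 0, 0, 0, 0, 0]
}}

```text
clock: 16.3
eef_pos: [503.4, 112.3, 46.2]
eef_rot: [0.11, 1.556, 0.216]
wrist_force: [12.5, 7.4, 37.7]
finger_gap: 0.6
```

Call:
{"name": "step_arm", "arguments": {
  "commands": [-0.04, 0, 0, 0, 0, 0, 0, -0.045, 0, 0, 0, 0, 0, 0, 0, -0.05, -0.005, 0, 0, 0, 0, 0, -0.05, -0.005, 0, 0, 0, 0, 0, 0, 0, 0, 0, 0, 0]
}}

```text
clock: 16.92
eef_pos: [497.8, 7.9, 126.1]
eef_rot: [-3.136, 1.568, -3.034]
wrist_force: [-0.0, 0.2, 0.3]
finger_gap: 0.4
```

```bash
python3 - <<'E'
from h import *
a,c=deck("w7"); print(manip.read_state()["wrist_force"],[np.round(proj(c,w((x,y,30))),1) for x,y in((-17,-10),(17,-10),(-15,2.5))])
plan([*w((11,120.5,0))[:2],70],6.05)
E
```

```text
(array([497.81207302,   7.90618285, 126.10313625]), np.float64(5.839003264107227))
-14 dark at -2.0 57.0 med 59.0  brass at 4.0 78.0 -1.0
-17 dark at -4.5 57.0 med 104.0  brass at 4.0 77.0 -1.0
14 dark at -1.0 57.0 med 78.0  brass at 4.0 75.0 -1.0
17 dark at -18.5 57.0 med 124.0  brass at 4.0 66.0 -1.0
[-0.18388198  0.58783849 -0.11492932] [array([280.2, 302.7]), array([280.1, 343.1]), array([266. , 304.9])]
0.0281,0.0470,0.0059,-0.1,0,0 | 0.0281,0.0470,0.0060,-0.1,0,0
```

Call:
{"name": "step_arm", "arguments": {
  "commands": [0.02, 0.047, 0.006, -0.1, 0, 0, 0, 0.02, 0.047, 0.006, -0.1, 0, 0, 0, 0.01, 0, 0, 0, 0, 0, 0, 0, 0, 0, 0, 0, 0, 0, 0, 0, 0, 0, 0, 0, 0]
}}

```text
clock: 17.6
eef_pos: [500.4, 103.5, 76.9]
eef_rot: [3.127, 1.57, -3.05]
wrist_force: [-0.4, -0.9, 0.5]
finger_gap: 0.2
```

```bash
python3 - <<'E'
from h import *
s=manip.read_state();print(pos(),jy(s["eef_pos"]),s["wrist_force"])
go([*w((11,120.5,0))[:2],49.4],6.05)
E
```

```text
(array([500.40266134, 103.53528087,  76.93140766]), np.float64(6.113746753009542)) [ 11.36771129 120.10626855] [-0.4225302  -0.92137434  0.52409672]
shift [ 0.0275  0.0004 -0.0003]  rotvec(after-shift) [ 0.06 -0.07 -0.  ]  n_rows>=0.4
```

Call:
{"name": "step_arm", "arguments": {
  "commands": [0.018, 0.0004, 0, 0, 0, 0, 0, 0.006, 0, 0, 0, 0, 0, 0, 0.003, 0, 0, 0, 0, 0, 0, 0.0005, 0, 0, 0, 0, 0, 0, 0, 0, 0, 0, 0, 0, 0]
}}

```text
clock: 18.23
eef_pos: [500.7, 104.0, 49.7]
eef_rot: [-2.252, 1.57, -2.145]
wrist_force: [1.4, -3.1, 5.6]
finger_gap: 0.2
```

Call:
{"name": "step_arm", "arguments": {
  "commands": [-0.0011, 0, -0.003, 0, 0, 0, 0, -0.0007, 0, -0.003, 0, 0, 0, 0, -0.0003, 0, -0.003, 0, 0, 0, 0, 0, 0, -0.004, 0, 0, 0, 0, 0.0003, 0, -0.003, 0, 0, 0, 0]
}}

```text
clock: 18.85
eef_pos: [484.8, 102.5, 51.9]
eef_rot: [0.042, 1.57, 0.149]
wrist_force: [1.1, -1.9, 11.3]
finger_gap: 0.5
```

Call:
{"name": "step_arm", "arguments": {
  "commands": [0.0007, 0, -0.003, 0, 0, 0, 0, 0.0011, 0, -0.003, 0, 0, 0, 0, 0, 0, 0, 0, 0, 0, 0]
}}

```text
clock: 19.23
eef_pos: [477.9, 101.8, 49.8]
eef_rot: [3.124, 1.569, -3.052]
wrist_force: [-5.4, -1.3, 14.2]
finger_gap: 0.4
```

Call:
{"name": "step_arm", "arguments": {
  "commands": [-0.008, 0, 0, 0, 0, 0, 0, 0, 0, 0.011, 0, 0, 0, 0, 0.004, 0, 0.011, 0, 0, 0, 0, 0.0034, 0, 0, 0, 0, 0, 0, 0.0006, 0, 0, 0, 0, 0, 0]
}}

```text
clock: 19.85
eef_pos: [501.3, 104.3, 49.2]
eef_rot: [0.059, 1.57, 0.166]
wrist_force: [3.8, 0.5, 8.1]
finger_gap: 0.2
```

Call:
{"name": "step_arm", "arguments": {
  "commands": [-0.0011, 0, -0.003, 0, 0, 0, 0, -0.0007, 0, -0.003, 0, 0, 0, 0, -0.0003, 0, -0.003, 0, 0, 0, 0, 0, 0, -0.004, 0, 0, 0, 0, 0.0003, 0, -0.003, 0, 0, 0, 0]
}}

```text
clock: 20.48
eef_pos: [485.5, 102.6, 51.8]
eef_rot: [0.049, 1.569, 0.156]
wrist_force: [1.0, -0.6, 13.5]
finger_gap: 0.3
```

Call:
{"name": "step_arm", "arguments": {
  "commands": [0.0007, 0, -0.003, 0, 0, 0, 0, 0.0011, 0, -0.003, 0, 0, 0, 0, 0, 0, 0, 0, 0, 0, 0]
}}

```text
clock: 20.85
eef_pos: [478.4, 101.9, 49.8]
eef_rot: [3.09, 1.57, -3.087]
wrist_force: [-6.1, 0.5, 19.0]
finger_gap: 0.2
```

Call:
{"name": "step_arm", "arguments": {
  "commands": [-0.008, 0, 0, 0, 0, 0, 0, 0, 0, 0.011, 0, 0, 0, 0, 0.004, 0, 0.011, 0, 0, 0, 0, 0.003, 0, 0, 0, 0, 0, 0, 0.0004, 0, 0, 0, 0, 0, 0]
}}

```text
clock: 21.48
eef_pos: [501.0, 104.2, 49.6]
eef_rot: [0.148, 1.571, 0.255]
wrist_force: [4.7, 0.5, 5.1]
finger_gap: 0.5
```

Call:
{"name": "step_arm", "arguments": {
  "commands": [-0.0011, 0, -0.003, 0, 0, 0, 0, -0.0007, 0, -0.003, 0, 0, 0, 0, -0.0003, 0, -0.003, 0, 0, 0, 0, 0, 0, -0.004, 0, 0, 0, 0, 0.0003, 0, -0.003, 0, 0, 0, 0]
}}

```text
clock: 22.1
eef_pos: [484.3, 102.5, 51.9]
eef_rot: [3.097, 1.57, -3.079]
wrist_force: [1.2, 0.4, 7.3]
finger_gap: 0.2
```

Call:
{"name": "step_arm", "arguments": {
  "commands": [0.0007, 0, -0.003, 0, 0, 0, 0, 0.0011, 0, -0.003, 0, 0, 0, 0, 0, 0, 0, 0, 0, 0, 0]
}}

```text
clock: 22.48
eef_pos: [477.6, 101.8, 49.8]
eef_rot: [-3.141, 1.568, -3.034]
wrist_force: [-3.5, -0.5, 9.5]
finger_gap: 0.5
```

Call:
{"name": "step_arm", "arguments": {
  "commands": [-0.04, 0, 0, 0, 0, 0, 0, -0.045, 0, 0.011, 0, 0, 0, 0, 0, -0.04, 0, 0, 0, 0, 0, 0, -0.04, 0, 0, 0, 0, 0, 0, 0, 0, 0, 0, 0, 0]
}}

```text
clock: 23.1
eef_pos: [497.3, 21.7, 134.0]
eef_rot: [3.102, 1.567, -3.077]
wrist_force: [0.1, 1.2, 0.0]
finger_gap: 0.7
```

```bash
python3 - <<'E'
from h import *
a,c=deck("w8"); print([np.round(proj(c,w((x,y,30))),1) for x,y in((-15,-10),(15,-10),(-15,2.5))])
r,q=map(int,proj(c,w((0,-5,30))));print(r-50,q-60); cv2.imwrite("pics/w8c.png",cv2.resize(a[r-50:r+50,q-60:q+60,::-1],None,fx=5,fy=5,interpolation=cv2.INTER_CUBIC))
E
```

```text
(array([497.29307229,  21.71648159, 134.01764392]), np.float64(5.978645981198641))
-14 dark at -24.5 7.0 med 57.0  brass at 29.5 1.0 -2.0
-17 dark at -23.5 8.0 med 57.0  brass at 14.5 1.0 -2.0
14 dark at -22.5 8.0 med 57.0  brass at 21.0 1.0 -2.0
17 dark at -24.5 8.0 med 57.0  brass at 14.0 0.0 -2.0
[array([291.7, 304.7]), array([291.7, 339.1]), array([278.2, 304.5])]
236 261
```

View pics/w8c.png

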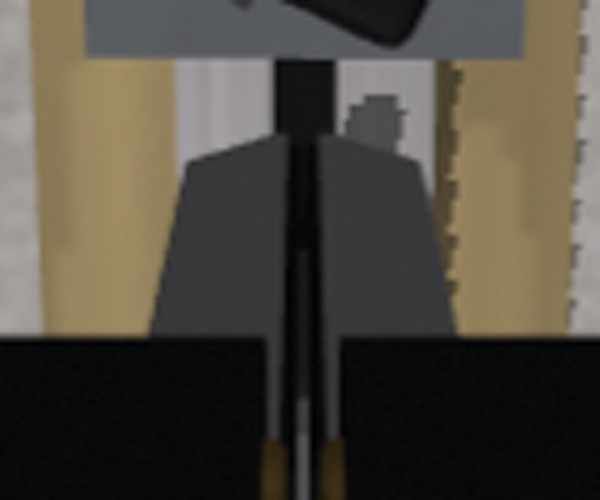

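Call:
{"name": "step_arm", "arguments": {
  "commands": [-0.03, -0.03, 0.003, 0, 0, 0, 0.06, -0.02, 0, 0, 0, 0, 0, 0.06, 0, 0, 0, 0, 0, 0, 0.06, 0, 0, 0, 0, 0, 0, 0.06]
}}

```text
clock: 23.65
eef_pos: [503.6, -5.3, 183.4]
eef_rot: [3.035, 1.567, -3.14]
wrist_force: [0.3, 0.7, -0.6]
finger_gap: 36.7
```

```bash
python3 - <<'E'
from h import *
a,c=deck("w9"); print([np.round(proj(c,w((x,y,30))),1) for x,y in((-15,-10),(15,-10),(-15,2.5))])
r,q=map(int,proj(c,w((0,-10,30))));print(r-40,q-50); cv2.imwrite("pics/w9c.png",cv2.resize(a[r-40:r+40,q-50:q+50,::-1],None,fx=6,fy=6,interpolation=cv2.INTER_CUBIC))
plan([*w((11,120.5,0))[:2],80],6.05)
E
```

```text
(array([503.59982818,  -5.27862036, 183.4435992 ]), np.float64(6.188472394054779))
-14 dark at -9.0 111.0 med 158.0  brass at -10.0 73.0 0.0
-17 dark at -9.5 124.0 med 154.0  brass at -10.0 74.0 0.0
14 dark at 16.5 79.0 med 150.0  brass at -9.5 70.0 0.0
17 dark at -10.0 106.0 med 150.0  brass at -9.5 48.0 0.0
[array([245.2, 303.6]), array([245.3, 333.8]), array([232.9, 303.4])]
205 268
0.0345,0.0363,0.0027,0.0,0,0 | 0.0345,0.0363,0.0027,0.0,0,0 | 0.0345,0.0363,0.0027,0.0,0,0
```

View pics/w9c.png

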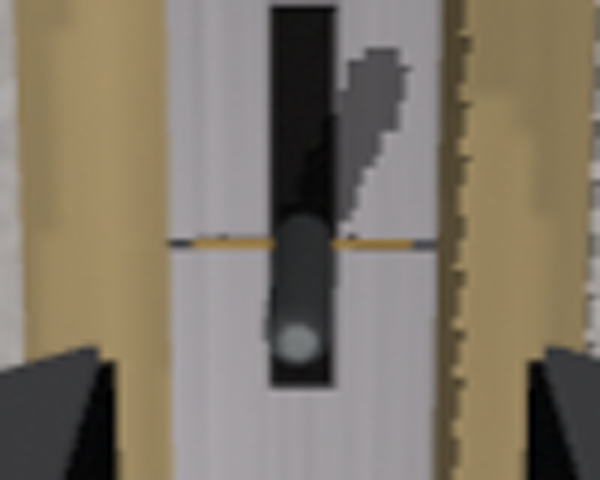

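```bash
python3 - <<'E'
from h import *
plan([495,42.3,110],70.3)
E
```

```text
0.0105,0.0069,-0.0005,-9.2,0,0 | 0.0105,0.0069,0.0006,-9.2,0,0 | 0.0105,0.0067,0.0017,-9.2,0,0 | 0.0105,0.0063,0.0028,-9.2,0,0 | 0.0105,0.0058,0.0037,-9.2,0,0 | 0.0105,0.0052,0.0046,-9.2,0,0 | 0.0105,0.0044,0.0054,-9.2,0,0
```

Call:
{"name": "step_arm", "arguments": {
  "commands": [0.01, 0.007, -0.0005, -9.2, 0, 0, 0.045, 0.01, 0.007, 0.0005, -9.2, 0, 0, 0.045, 0.01, 0.0065, 0.0017, -9.2, 0, 0, 0.045, 0.01, 0.0063, 0.0028, -9.2, 0, 0, 0.045, 0.01, 0.0058, 0.0037, -9.2, 0, 0, 0.045]
}}

```text
clock: 24.32
eef_pos: [497.3, 28.5, 133.3]
eef_rot: [2.264, 1.568, -3.103]
wrist_force: [-0.3, -0.9, 0.1]
finger_gap: 45.4
```

Call:
{"name": "step_arm", "arguments": {
  "commands": [0.01, 0.0052, 0.0046, -9.2, 0, 0, 0.045, 0.01, 0.0044, 0.0054, -9.2, 0, 0, 0.045, 0, 0, 0, 0, 0, 0, 0.045, 0, 0, 0, 0, 0, 0, 0.045]
}}

```text
clock: 24.82
eef_pos: [495.3, 41.6, 114.5]
eef_rot: [2.006, 1.569, -3.05]
wrist_force: [0.3, 0.3, 0.9]
finger_gap: 45.0
```

```bash
python3 - <<'E'
from h import *
s=manip.read_state();print(pos(),s["finger_gap"]); go([495,42.3,71.7],70.3)
E
```

```text
(array([495.28788546,  41.59015861, 114.54154394]), np.float64(70.3439477155004)) 44.965181580127236
shift [0.0428 0.0004 0.0006]  rotvec(after-shift) [ 0.04 -0.05 -0.11]  n_rows>=0.7
```

Call:
{"name": "step_arm", "arguments": {
  "commands": [0.022, 0.0004, 0.0006, 0, 0, -0.1, 0.045, 0.0205, 0, 0, 0, 0, 0, 0.045, 0, 0, 0, 0, 0, 0, 0.045, 0, 0, 0, 0, 0, 0, 0, 0, 0, 0, 0, 0, 0, 0],
  "squeeze": 30
}}

```text
clock: 25.45
eef_pos: [495.6, 42.2, 73.0]
eef_rot: [-1.718, 1.569, -0.488]
wrist_force: [-0.4, 0.5, 0.0]
finger_gap: 28.7
```

Call:
{"name": "step_arm", "arguments": {
  "commands": [0, 0, 0, 0, 0, 0, 0, 0, 0, 0, 0, 0, 0, 0, 0, 0, 0, 0, 0, 0, 0, 0, 0, 0, 0, 0, 0, 0]
}}

```text
clock: 25.95
eef_pos: [494.9, 41.1, 72.6]
eef_rot: [-2.972, 1.568, -1.741]
wrist_force: [-5.0, -10.2, 6.2]
finger_gap: 13.9
```

Call:
{"name": "step_arm", "arguments": {
  "commands": [-0.004, 0, 0, 0, 0, 0, 0, -0.0035, 0, 0, 0, 0, 0, 0, 0, 0, 0, 0, 0, 0, 0]
}}

```text
clock: 26.32
eef_pos: [494.7, 41.1, 79.0]
eef_rot: [3.043, 1.568, -2.009]
wrist_force: [2.4, -9.5, -11.4]
finger_gap: 13.5
```

```bash
python3 - <<'E'
from h import *
s=manip.read_state();print(pos(),s["finger_gap"],s["wrist_force"])
E
```

```text
(array([494.68089753,  41.08952325,  78.96957708]), np.float64(70.52164507874575)) 13.470708726290644 [  2.44146251  -9.47272984 -11.39711533]
```

Call:
{"name": "step_arm", "arguments": {
  "commands": [-0.001, 0, -0.001, 0, 0, 0, 0, 0, 0, 0, 9.2, 0, 0, 0, 0, 0, 0, 9.2, 0, 0, 0, 0, 0, 0, 9.2, 0, 0, 0, 0, 0, 0, 9.2, 0, 0, 0]
}}

```text
clock: 26.95
eef_pos: [494.9, 41.0, 80.0]
eef_rot: [-2.057, 1.57, -1.473]
wrist_force: [5.3, -1.7, -11.3]
finger_gap: 14.0
```

Call:
{"name": "step_arm", "arguments": {
  "commands": [0, 0, 0, 9.2, 0, 0, 0, 0, 0, 0, 9.2, 0, 0, 0, 0, 0, 0, 9.2, 0, 0, 0, 0, 0, 0, 0, 0, 0, 0]
}}

```text
clock: 27.45
eef_pos: [495.2, 41.0, 80.2]
eef_rot: [-1.031, 1.569, -0.927]
wrist_force: [6.6, -2.0, -11.1]
finger_gap: 13.7
```

```bash
python3 - <<'E'
from h import *
s=manip.read_state();print(pos(),s["finger_gap"],s["wrist_force"],s["moment"])
E
```

```text
(array([495.15901509,  41.03512295,  80.18693952]), np.float64(5.981541658592894)) 13.674748757432251 [  6.59205496  -1.99089369 -11.12044857] [-0.49497521 -1.51750605 -0.01516965]
```

Call:
{"name": "step_arm", "arguments": {
  "commands": [0.008, 0, 0.0005, 0, 0, 0, 0, 0.007, 0, 0, 0, 0, 0, 0, 0.002, 0, 0, 0, 0, 0, 0, 0, 0, 0, 0, 0, 0, 0]
}}

```text
clock: 27.95
eef_pos: [495.3, 41.2, 63.4]
eef_rot: [-1.764, 1.57, -1.657]
wrist_force: [3.0, -5.3, -5.4]
finger_gap: 13.9
```

```bash
python3 - <<'E'
from h import *
s=manip.read_state();print(pos(),s["finger_gap"],s["wrist_force"],s["moment"])
E
```

```text
(array([495.2570862 ,  41.16173049,  63.4337726 ]), np.float64(6.136632417724302)) 13.86710715731436 [ 2.95109261 -5.33230656 -5.44838796] [-1.06869188 -0.68729898  0.00896793]
```

Call:
{"name": "step_arm", "arguments": {
  "commands": [0, 0, 0, 0, 0, 0, 0.045, 0, 0, 0, 0, 0, 0, 0.045, 0, 0, 0, 0, 0, 0, 0.045, -0.06, 0, 0, 0, 0, 0, 0.06, -0.06, 0, 0, 0, 0, 0, 0.07]
}}

```text
clock: 28.58
eef_pos: [494.8, 41.6, 185.0]
eef_rot: [-2.831, 1.569, -2.724]
wrist_force: [0.0, -0.4, 0.4]
finger_gap: 60.3
```

Call:
{"name": "step_arm", "arguments": {
  "commands": [0, -0.03, 0, 0, 0, 0, 0.08, 0, 0, 0, 0, 0, 0, 0.08, 0, 0, 0, 0, 0, 0, 0.08]
}}

```text
clock: 28.95
eef_pos: [498.2, 12.0, 183.1]
eef_rot: [-2.805, 1.57, -2.698]
wrist_force: [-0.2, 0.8, 0.1]
finger_gap: 79.8
```

```bash
cat >> h.py <<'E'
def plate(mask,c,z):
    cs,_=cv2.findContours(mask.astype(np.uint8),cv2.RETR_EXTERNAL,cv2.CHAIN_APPROX_NONE)
    k=max(cs,key=cv2.contourArea)[:,0,:]
    P=np.array([at_z(c,(r,q),z)[:2] for q,r in k],np.float32)
    (cx,cy),(a,b),ang=cv2.minAreaRect(P)
    if a>b: a,b,ang=b,a,ang-90   # ang now heading of short side
    return np.array([cx,cy]),(round(a,1),round(b,1)),(ang+90)%180-90
E
python3 - <<'E'
from h import *
a,c=deck("w10"); cv2.imwrite("pics/w10c.png",cv2.resize(a[60:380,220:430,::-1],None,fx=1.8,fy=1.8,interpolation=cv2.INTER_CUBIC))
for y in (42,78): print([np.round(proj(c,w((0,y,80+d)))) for d in (0,3)])
t=manip.camera("top"); ct=cam("top")
for d in manip.outline_of("blank1","top"):
    r,q=map(int,d["centre"]); print(round(d["score"],2),(r,q),t[d["pixels"]].mean(0).round(),*plate(d["pixels"],ct,10))
for d in manip.outline_of("template","top")[:2]: print("T",round(d["score"],2),d["centre"],*plate(d["pixels"],ct,8))
E
```

```text
(array([498.18455513,  11.97607069, 183.13963504]), np.float64(6.119871848931396))
-14 dark at -9.5 110.0 med 144.0  brass at -9.5 71.0 0.0
-17 dark at -8.5 96.0 med 141.0  brass at -9.5 71.0 0.0
14 dark at 15.5 71.0 med 136.0  brass at -9.5 69.0 0.0
17 dark at -9.5 100.0 med 136.0  brass at -9.5 53.0 0.0
[array([221., 322.]), array([222., 322.])]
[array([177., 322.]), array([178., 322.])]
0.66 (218, 494) [118. 100.  67.] [ 625.11730957 -360.11645508] (61.7, 134.4) -10.882041931152344
0.58 (360, 227) [123.  71.  86.] [302.24594116 271.53460693] (58.3, 130.5) 60.36383819580078
0.56 (269, 135) [ 29.  56. 113.] [518.3394165  494.87063599] (61.2, 135.5) -28.643951416015625
0.55 (231, 207) [81. 69. 45.] [601.63024902 323.70574951] (56.3, 131.3) -25.21813201904297
0.55 (297, 490) [123. 104.  68.] [ 435.44699097 -333.28890991] (56.9, 133.7) 3.9744415283203125
0.37 (142, 361) [111. 100.  37.] [794.18621826 -39.19437408] (82.4, 96.2) 89.25554656982422
T 0.74 [292.4, 215.7] [454.3269043  307.82702637] (57.4, 131.5) -24.02684783935547
```

View pics/w10c.png

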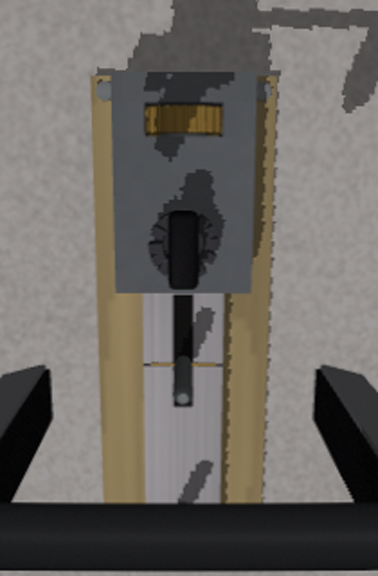

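```bash
python3 - <<'E'
from h import *
plan([436,-355,180],4)
E
```

```text
0.0005,-0.0512,-0.0145,0.3,0,0 | 0.0005,-0.0513,-0.0142,0.3,0,0 | 0.0005,-0.0513,-0.0139,0.3,0,0 | 0.0005,-0.0514,-0.0137,0.3,0,0 | 0.0005,-0.0515,-0.0134,0.3,0,0 | 0.0005,-0.0516,-0.0131,0.3,0,0 | 0.0005,-0.0516,-0.0128,0.3,0,0
```

Call:
{"name": "step_arm", "arguments": {
  "commands": [0.0005, -0.051, -0.014, 0.3, 0, 0, 0.08, 0.0005, -0.051, -0.014, 0.3, 0, 0, 0.08, 0.0005, -0.051, -0.014, 0.3, 0, 0, 0.08, 0.0005, -0.052, -0.0137, 0.3, 0, 0, 0.08, 0.0005, -0.052, -0.0135, 0.3, 0, 0, 0.08]
}}

```text
clock: 29.78
eef_pos: [454.0, -252.2, 181.2]
eef_rot: [-1.824, 1.57, -1.743]
wrist_force: [1.4, 0.7, 0.6]
finger_gap: 79.9
```

Call:
{"name": "step_arm", "arguments": {
  "commands": [0.0005, -0.052, -0.0135, 0.3, 0, 0, 0.08, 0.0005, -0.052, -0.0135, 0.3, 0, 0, 0.08, 0, 0, 0, 0, 0, 0, 0.08, 0, 0, 0, 0, 0, 0, 0.08]
}}

```text
clock: 30.28
eef_pos: [435.7, -356.0, 180.0]
eef_rot: [-3.018, 1.57, -2.947]
wrist_force: [0.1, 0.1, -0.7]
finger_gap: 80.1
```

```bash
cat >> h.py <<'E'
def look(thing,z,near=None,zt=60):
    print("tool",pos()); a=manip.camera("wrist"); c=cam("wrist"); best=None
    for d in manip.outline_of(thing,"wrist"):
        xy,sz,ang=plate(d["pixels"],c,z); print(round(d["score"],2),np.round(d["centre"]),"rgb",a[d["pixels"]].mean(0).round(),np.round(xy,1),sz,round(ang,2))
        if best is None: best=(xy,ang)
    return a,c,best
E
python3 - <<'E'
from h import *
a,c,b=look("blank1",12); cv2.imwrite("pics/w11.png",a[:,:,::-1])
go([*b[0],100],b[1])
E
```

```text
tool (array([ 435.69421171, -356.03452108,  180.0453993 ]), np.float64(4.037569833421291))
0.62 [195. 322.] rgb [121. 101.  68.] [ 436.7 -330.6] (57.1, 130.8) 4.09
shift [0.0804 0.0249 0.0024]  rotvec(after-shift) [ 0.02 -0.01  0.03]  n_rows>=1.3
```

View pics/w11.png

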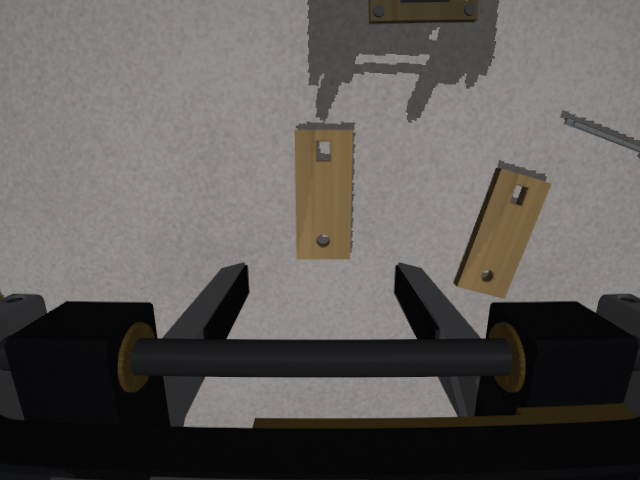

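Call:
{"name": "step_arm", "arguments": {
  "commands": [0.055, 0.025, 0.0012, 0, 0, 0, 0.08, 0.055, 0, 0.0012, 0, 0, 0, 0.08, 0.045, 0, 0, 0, 0, 0, 0.08, 0, 0, 0, 0, 0, 0, 0.08, 0, 0, 0, 0, 0, 0, 0.08]
}}

```text
clock: 31.0
eef_pos: [437.2, -331.8, 27.4]
eef_rot: [-0.998, 1.568, -0.926]
wrist_force: [0.5, 0.2, 0.0]
finger_gap: 79.9
```

```bash
python3 - <<'E'
from h import *
go([436.7,-330.6,3],4.1)
E
```

```text
shift [ 0.0244  0.0013 -0.0005]  rotvec(after-shift) [-0.02  0.09  0.14]  n_rows>=0.4
```

Call:
{"name": "step_arm", "arguments": {
  "commands": [0.015, 0.0013, -0.0005, 0, 0.1, 0.1, 0.08, 0.0094, 0, 0, 0, 0, 0, 0.08, 0, 0, 0, 0, 0, 0, 0.08, 0, 0, 0, 0, 0, 0, 0.05, 0, 0, 0, 0, 0, 0, 0.05],
  "squeeze": 40
}}

```text
clock: 31.62
eef_pos: [435.6, -330.4, 0.9]
eef_rot: [2.657, 1.569, 2.728]
wrist_force: [0.0, -0.7, -0.3]
finger_gap: 63.5
```

Call:
{"name": "step_arm", "arguments": {
  "commands": [0, 0, 0, 0, 0, 0, 0.04, 0, 0, 0, 0, 0, 0, 0.04, 0, 0, 0, 0, 0, 0, 0.04]
}}

```text
clock: 32.0
eef_pos: [435.6, -330.4, 1.0]
eef_rot: [2.671, 1.569, 2.741]
wrist_force: [0.1, -0.2, 0.2]
finger_gap: 55.9
```

Call:
{"name": "step_arm", "arguments": {
  "commands": [-0.03, 0, 0, 0, 0, 0, 0.04, -0.06, 0, 0, 0, 0, 0, 0.04, -0.04, 0, 0, 0, 0, 0, 0.04, 0, 0, 0, 0, 0, 0, 0.04]
}}

```text
clock: 32.5
eef_pos: [436.8, -331.3, 133.9]
eef_rot: [-0.973, 1.567, -0.903]
wrist_force: [-0.4, -0.6, -1.7]
finger_gap: 55.1
```

```bash
python3 - <<'E'
from h import *
s=manip.read_state(); print(pos(),s["finger_gap"],s["wrist_force"])
plan([*w((0,-55,0))[:2],133],6.06)
E
```

```text
(array([ 436.83538787, -331.3251892 ,  133.94558051]), np.float64(4.037008737070886)) 55.08378879600065 [-0.35396326 -0.62327924 -1.6681751 ]
0.0002,0.0508,0.0178,-0.4,0,0 | 0.0002,0.0507,0.0181,-0.4,0,0 | 0.0002,0.0505,0.0185,-0.4,0,0 | 0.0002,0.0504,0.0188,-0.4,0,0 | 0.0002,0.0503,0.0192,-0.4,0,0
```

Call:
{"name": "step_arm", "arguments": {
  "commands": [0, 0.0508, 0.0178, -0.4, 0, 0, 0.04, 0, 0.0507, 0.018, -0.4, 0, 0, 0.04, 0, 0.0505, 0.0185, -0.4, 0, 0, 0.04, 0, 0.0504, 0.0188, -0.4, 0, 0, 0.04, 0, 0.0503, 0.0192, -0.4, 0, 0, 0.04]
}}

```text
clock: 33.12
eef_pos: [506.2, -69.1, 129.8]
eef_rot: [2.712, 1.567, 2.817]
wrist_force: [-0.1, -0.4, -0.0]
finger_gap: 55.5
```

Call:
{"name": "step_arm", "arguments": {
  "commands": [0.03, 0, 0, 0, 0, 0, 0.04, 0, 0, 0, 0, 0, 0, 0.04, 0, 0, 0, 0, 0, 0, 0.04]
}}

```text
clock: 33.5
eef_pos: [506.4, -71.4, 101.3]
eef_rot: [2.648, 1.568, 2.753]
wrist_force: [-0.2, -0.2, -1.3]
finger_gap: 55.3
```

```bash
python3 - <<'E'
from h import *
s=manip.read_state(); print(pos(),s["finger_gap"],jy(s["eef_pos"]))
go([*w((0,-55,0))[:2],90],6.06)
a=manip.camera("wrist"); c=cam("wrist"); print([np.round(proj(c,w((0,-10,z)))) for z in (30,82)],np.round(proj(c,w((0,-10,103)))))
cv2.imwrite("pics/w12.png",a[:,:,::-1])
E
```

```text
(array([506.43613071, -71.35278939, 101.27519741]), np.float64(5.990173516014828)) 55.32659847388528 [ -1.08375884 -54.44229421]
shift [ 0.0113 -0.0006  0.0011]  rotvec(after-shift) [-0.07 -0.12 -0.07]  n_rows>=0.2
[array([186., 322.]), array([194., 323.])] [199. 323.]
```

View pics/w12.png

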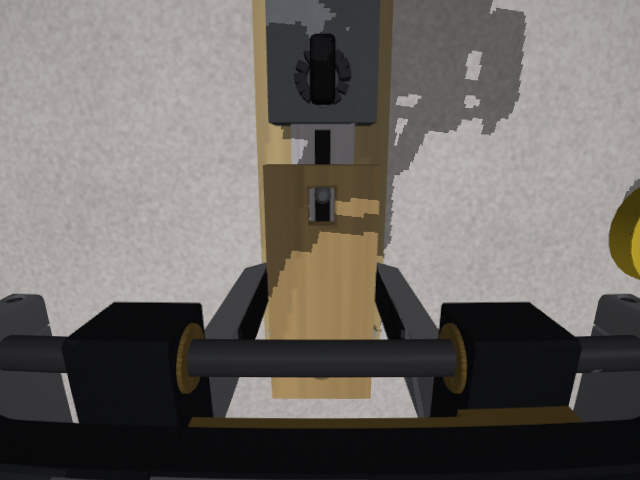

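```bash
python3 - <<'E'
from h import *
c=cam("wrist"); g=cv2.imread("pics/w12.png").astype(int).mean(2)
d=np.diff(g[:,313:317].mean(1)); print([(r,int(d[r])) for r in range(150,235) if abs(d[r])>8])
d=np.diff(g[:,320:325].mean(1)); print([(r,int(d[r])) for r in range(150,235) if abs(d[r])>8])
d=np.diff(g[203:208].mean(0)); print([(r,int(d[r])) for r in range(295,350) if abs(d[r])>8])
z=112.3
for r in (164,186,224,398): print(r,jy(at_z(c,(r,322),z)))
print(jy(at_z(c,(205,308.5),z)),jy(at_z(c,(205,335),z)),jy(at_z(c,(220,265),z)),jy(at_z(c,(220,381),z)))
print("pin tip",jy(at_z(c,(195,323),82)), jy(manip.read_state()["eef_pos"]))
E
```

```text
[(164, 11), (165, 10), (220, -8), (225, 12)]
[(163, 27), (164, 18), (165, 8), (185, -8), (200, -22), (203, -17), (220, 19), (221, 17), (225, 12), (230, 14), (231, 40)]
[(308, 17), (313, -15), (314, -46), (315, -13), (328, 20), (329, 36), (330, 20), (332, -8), (334, 19), (335, 12), (336, 12)]
164 [-0.26586444  8.00408891]
186 [-0.27246169 -2.49894287]
224 [ -0.28384607 -21.30405531]
398 [  -0.33696974 -122.26196421]
[ -6.90635153 -11.78518155] [  6.1031288  -11.79391806] [-28.58586195 -19.25688891] [ 28.98824754 -19.28691448]
pin tip [  0.27446035 -10.43262843] [ -0.91415056 -54.61509528]
```

Call:
{"name": "step_arm", "arguments": {
  "commands": [0.008, 0.0017, 0.0004, -0.1, 0, 0, 0.04, 0, 0, 0, 0, 0, 0, 0.04, 0.012, 0, 0, 0, 0, 0, 0.04, 0, 0, 0, 0, 0, 0, 0.04]
}}

```text
clock: 34.05
eef_pos: [506.1, -69.1, 80.0]
eef_rot: [2.714, 1.567, 2.821]
wrist_force: [-0.4, -0.1, -0.8]
finger_gap: 55.3
```

Call:
{"name": "step_arm", "arguments": {
  "commands": [0.006, 0, 0, 0, 0, 0, 0.04, 0.006, 0, 0, 0, 0, 0, 0.04, 0, 0, 0, 0, 0, 0, 0.04]
}}

```text
clock: 34.42
eef_pos: [506.5, -69.2, 68.6]
eef_rot: [2.721, 1.568, 2.828]
wrist_force: [0.4, -1.4, 0.6]
finger_gap: 55.5
```

```bash
python3 - <<'E'
from h import *
s=manip.read_state(); print(pos(),s["finger_gap"],jy(s["eef_pos"]),s["wrist_force"],s["moment"])
E
```

```text
(array([506.47984612, -69.1663868 ,  68.59361239]), np.float64(6.137591976732912)) 55.53550734547918 [ -0.80961474 -52.27270616] [ 0.41917944 -1.42872195  0.60278294] [-0.16850872 -0.09924752 -0.00049695]
```

Call:
{"name": "step_arm", "arguments": {
  "commands": [0.012, 0, 0, 0, 0, 0, 0.04, 0.012, 0, 0, 0, 0, 0, 0.04, 0.008, 0, 0, 0, 0, 0, 0.04, 0.003, 0, 0, 0, 0, 0, 0.04, 0, 0, 0, 0, 0, 0, 0.04]
}}

```text
clock: 35.05
eef_pos: [506.5, -69.1, 33.9]
eef_rot: [2.669, 1.568, 2.776]
wrist_force: [0.7, -1.7, -2.2]
finger_gap: 55.8
```

Call:
{"name": "step_arm", "arguments": {
  "commands": [0.0015, 0, 0, 0, 0, 0, 0.04, 0, 0, 0, 0, 0, 0, 0.04]
}}

```text
clock: 35.3
eef_pos: [506.6, -69.1, 32.7]
eef_rot: [2.565, 1.569, 2.672]
wrist_force: [0.6, -1.5, 0.3]
finger_gap: 55.9
```

Call:
{"name": "step_arm", "arguments": {
  "commands": [0.0012, 0, 0, 0, 0, 0, 0.04, 0, 0, 0, 0, 0, 0, 0.075, 0, 0, 0, 0, 0, 0, 0.075, 0, 0, 0, 0, 0, 0, 0.075, -0.03, 0, 0, 0, 0, 0, 0.075]
}}

```text
clock: 35.92
eef_pos: [505.4, -68.8, 60.1]
eef_rot: [2.739, 1.565, 2.846]
wrist_force: [0.6, -0.0, 0.7]
finger_gap: 75.0
```

Call:
{"name": "step_arm", "arguments": {
  "commands": [-0.06, 0, 0, 0, 0, 0, 0.08, -0.06, 0, 0, 0, 0, 0, 0.08, 0, 0, 0, 0, 0, 0, 0.08]
}}

```text
clock: 36.3
eef_pos: [508.5, -69.5, 185.7]
eef_rot: [-0.223, 1.565, -0.116]
wrist_force: [1.1, -0.4, -0.3]
finger_gap: 79.6
```

```bash
python3 - <<'E'
from h import *
s=manip.read_state(); print(pos(),s["wrist_force"],s["joints"])
c=cam("wrist"); a,c,b=look("blank1",42)
print("jig", jy(b[0]) if b else None)
K=R.from_euler('z',-10.5,degrees=True).apply([0,-25,0])
plan([625+K[0],-360+K[1],180],-10.5)
t=manip.camera("top"); ct=cam("top")
for d in manip.outline_of("blank1","top"): print(d["centre"],t[d["pixels"]].mean(0).round(),*plate(d["pixels"],ct,10))
E
```

```text
(array([508.52308023, -69.52052068, 185.7027957 ]), np.float64(6.134308022677881)) [ 1.13488689 -0.4291522  -0.32860541] [-2.07519995e-01  2.32217038e-01  1.65394317e+00  5.60603305e-04
  1.24964072e+00 -3.14755641e-01]
tool (array([508.52308023, -69.52052068, 185.7027957 ]), np.float64(6.134308022677881))
0.74 [225. 319.] rgb [122. 101.  68.] [505.1 -68.9] (57.5, 130.8) 6.12
0.67 [410. 399.] rgb [81. 67. 45.] [ 617.2 -262. ] (20.9, 54.3) -84.65
jig [ -2.15077805 -51.89330781]
0.0002,-0.0543,0.0132,2.8,0,0 | 0.0002,-0.0536,0.0158,2.8,0,0 | 0.0002,-0.0528,0.0184,2.8,0,0 | 0.0002,-0.0518,0.0209,2.8,0,0 | 0.0002,-0.0507,0.0234,2.8,0,0 | 0.0002,-0.0495,0.0259,2.8,0,0
[231.4, 208.4] [114.  96.  64.] [601.8729248 323.6373291] (57.6, 131.5) -25.073829650878906
[268.1, 134.8] [ 29.  57. 116.] [517.60021973 494.65567017] (58.2, 136.3) -29.813732147216797
[217.6, 490.7] [120. 102.  68.] [ 624.16162109 -359.63693237] (60.2, 135.0) -10.504051208496094
[266.7, 362.4] [118.  99.  64.] [505.88128662 -36.1231041 ] (45.8, 57.4) 88.88191223144531
```

Call:
{"name": "step_arm", "arguments": {
  "commands": [0, -0.0543, 0.0132, 2.8, 0, 0, 0.08, 0, -0.0536, 0.0158, 2.8, 0, 0, 0.08, 0, -0.0528, 0.0184, 2.8, 0, 0, 0.08, 0, -0.0518, 0.0209, 2.8, 0, 0, 0.08, 0, -0.0507, 0.0234, 2.8, 0, 0, 0.08]
}}

```text
clock: 37.12
eef_pos: [601.2, -333.7, 178.9]
eef_rot: [2.763, 1.566, 2.624]
wrist_force: [0.3, 0.2, 0.5]
finger_gap: 80.4
```

Call:
{"name": "step_arm", "arguments": {
  "commands": [0, -0.0495, 0.0259, 2.8, 0, 0, 0.08, 0, 0, 0, 0, 0, 0, 0.08, 0, 0, 0, 0, 0, 0, 0.08, 0, 0, 0, 0, 0, 0, 0.08]
}}

```text
clock: 37.62
eef_pos: [620.1, -383.6, 181.0]
eef_rot: [2.872, 1.568, 2.688]
wrist_force: [-0.2, 0.8, 0.2]
finger_gap: 79.8
```

```bash
python3 - <<'E'
from h import *
a,c,b=look("blank1",12); cv2.imwrite("pics/w13.png",a[:,:,::-1])
go([*b[0],28],b[1])
p=proj(c,[*b[0],12]); print(p)
for d in manip.outline_of("screwdriver","wrist")[:1]:
    ys,xs=np.nonzero(d["pixels"]); print("screw",d["score"],[np.round(at_z(c,(ys[i],xs[i]),8)) for i in (xs.argmin(),ys.argmax(),xs.argmax(),ys.argmin())])
E
```

```text
tool (array([ 620.14325304, -383.55239759,  181.02575996]), np.float64(-10.587042471468873))
0.77 [191. 324.] rgb [119.  99.  67.] [ 627.  -358.7] (58.0, 130.1) -10.58
shift [0.1535 0.0259 0.0022]  rotvec(after-shift) [-0.02 -0.09 -0.02]  n_rows>=2.5
[195.99974163 323.37830296]
screw 0.74 [array([ 668., -235.,    8.]), array([ 851., -293.,    8.]), array([ 873., -275.,    8.]), array([ 771., -248.,    8.])]
```

Call:
{"name": "step_arm", "arguments": {
  "commands": [0.055, 0.0235, 0.0011, 0, 0, 0, 0.08, 0.055, 0, 0.0011, 0, 0, 0, 0.08, 0.044, 0, 0, 0, 0, 0, 0.08, 0, 0, 0, 0, 0, 0, 0.08, 0, 0, 0, 0, 0, 0, 0.08]
}}

```text
clock: 38.4
eef_pos: [627.3, -362.4, 29.6]
eef_rot: [-0.692, 1.57, -0.878]
wrist_force: [1.0, -0.2, 1.2]
finger_gap: 80.0
```

```bash
python3 - <<'E'
from h import *
print(pos()); d=R.from_euler('z',-10.58,degrees=True).apply([0,-2.4,0])
go([627+d[0],-358.7+d[1],3],-10.58)
E
```

```text
(array([ 627.25466588, -362.37920486,   29.58418174]), np.float64(-10.656066025936907))
shift [ 0.0266  0.0012 -0.0009]  rotvec(after-shift) [-0.08  0.05  0.04]  n_rows>=0.4
```

Call:
{"name": "step_arm", "arguments": {
  "commands": [0.015, 0.0012, -0.0009, 0, 0, 0, 0.08, 0.0105, 0, 0, 0, 0, 0, 0.08, 0, 0, 0, 0, 0, 0, 0.08, 0, 0, 0, 0, 0, 0, 0.05, 0, 0, 0, 0, 0, 0, 0.05],
  "squeeze": 40
}}

```text
clock: 39.02
eef_pos: [625.6, -360.5, 1.3]
eef_rot: [2.91, 1.568, 2.724]
wrist_force: [-0.0, -0.1, -0.6]
finger_gap: 63.5
```

Call:
{"name": "step_arm", "arguments": {
  "commands": [0, 0, 0, 0, 0, 0, 0.04, 0, 0, 0, 0, 0, 0, 0.04, 0, 0, 0, 0, 0, 0, 0.04]
}}

```text
clock: 39.4
eef_pos: [625.6, -360.6, 1.3]
eef_rot: [2.912, 1.569, 2.726]
wrist_force: [0.0, 0.0, -0.4]
finger_gap: 55.6
```

Call:
{"name": "step_arm", "arguments": {
  "commands": [-0.03, 0, 0, 0, 0, 0, 0.04, -0.06, 0, 0, 0, 0, 0, 0.04, -0.05, 0, 0, 0, 0, 0, 0.04, 0, 0, 0, 0, 0, 0, 0.04]
}}

```text
clock: 39.9
eef_pos: [627.3, -361.5, 146.6]
eef_rot: [-0.432, 1.565, -0.618]
wrist_force: [1.1, 0.1, -1.1]
finger_gap: 55.8
```

```bash
python3 - <<'E'
from h import *
s=manip.read_state(); print(pos(),s["finger_gap"],s["wrist_force"])
plan([*w((0,-54.5,0))[:2],140],6.06)
E
```

```text
(array([ 627.29853719, -361.5175873 ,  146.58544518]), np.float64(-10.665282113901752)) 55.782617382932855 [ 1.13930959  0.07846428 -1.06854892]
0.0011,0.0438,-0.0286,-2.8,0,0 | 0.0011,0.0452,-0.0264,-2.8,0,0 | 0.0011,0.0464,-0.0242,-2.8,0,0 | 0.0011,0.0475,-0.0219,-2.8,0,0 | 0.0011,0.0485,-0.0196,-2.8,0,0 | 0.0011,0.0494,-0.0172,-2.8,0,0
```

Call:
{"name": "step_arm", "arguments": {
  "commands": [0, 0.0438, -0.0286, -2.8, 0, 0, 0.04, 0, 0.0452, -0.0264, -2.8, 0, 0, 0.04, 0, 0.0464, -0.0242, -2.8, 0, 0, 0.04, 0, 0.0475, -0.0219, -2.8, 0, 0, 0.04, 0, 0.0485, -0.0196, -2.8, 0, 0, 0.04]
}}

```text
clock: 40.52
eef_pos: [524.5, -117.3, 140.7]
eef_rot: [2.691, 1.567, 2.75]
wrist_force: [0.4, 0.3, -0.5]
finger_gap: 55.6
```

Call:
{"name": "step_arm", "arguments": {
  "commands": [0, 0.0494, -0.0172, -2.8, 0, 0, 0.04, 0.03, 0, 0, 0, 0, 0, 0.04, 0.012, 0, 0, 0, 0, 0, 0.04, 0, 0, 0, 0, 0, 0, 0.04, 0, 0, 0, 0, 0, 0, 0.04]
}}

```text
clock: 41.15
eef_pos: [506.1, -71.1, 100.3]
eef_rot: [2.564, 1.569, 2.67]
wrist_force: [0.3, 0.2, -0.5]
finger_gap: 55.8
```

```bash
cat >> h.py <<'E'
def over(name,off):
    """held plate over the pins: plate centre and slot, pin seen; jig coords. off: TCP z - plate bottom"""
    s=manip.read_state(); print(pos(),s["finger_gap"],jy(s["eef_pos"]),"tilt"); go([*w((0,-55,0))[:2],90],6.06)
    a=manip.camera("wrist"); c=cam("wrist"); cv2.imwrite("pics/%s.png"%name,a[:,:,::-1]); z=s["eef_pos"][2]-off
    g=a.astype(float).mean(2)
    y=jy(s["eef_pos"])[1]; r0,q0=proj(c,w((0,y+45,z)))
    r0,q0=int(r0),int(q0); 
    d=np.diff(g[:,q0-9:q0-6].mean(1)); print("rows L",[(r,int(d[r])) for r in range(r0-60,r0+40) if abs(d[r])>9])
    d=np.diff(g[:,q0+6:q0+9].mean(1)); print("rows R",[(r,int(d[r])) for r in range(r0-60,r0+40) if abs(d[r])>9])
    d=np.diff(g[r0+10:r0+14].mean(0)); print("cols",[(r,int(d[r])) for r in range(q0-75,q0+75) if abs(d[r])>9])
    print("expected far edge row",proj(c,w((0,y+65,z)))[0],"slot",proj(c,w((0,y+54.5,z)))[0],proj(c,w((0,y+35.5,z)))[0],"pin tip",proj(c,w((0,-10,82))))
    cv2.imwrite("pics/%sc.png"%name,cv2.resize(a[r0-70:r0+70,q0-90:q0+90,::-1],None,fx=4,fy=4,interpolation=cv2.INTER_CUBIC)); print("crop origin",r0-70,q0-90)
    return a,c,z
E
python3 - <<'E'
from h import *
over("w14",1.3-12)
E
```

```text
(array([506.07787787, -71.11562939, 100.28544516]), np.float64(6.087836796163209)) 55.77649156334754 [ -1.4149911  -54.16866096] tilt
shift [ 0.0103 -0.0008  0.0014]  rotvec(after-shift) [ 0.03 -0.08 -0.05]  n_rows>=0.2
rows L [(157, 11), (199, -10), (201, 15), (215, -21), (219, 10)]
rows R [(157, 20), (179, -12), (201, 10), (215, -16), (219, 13), (230, 43)]
cols [(258, -10), (259, -39), (263, -17), (264, -46), (307, -9), (309, 10), (334, 17), (335, 20), (336, 18), (377, -16), (378, -28), (385, 16), (390, 46), (391, 27)]
expected far edge row 159.01741989674912 slot 181.11896503333205 219.7028675444182 pin tip [195.33545924 323.45330741]
crop origin 130 233
```

View pics/w14c.png

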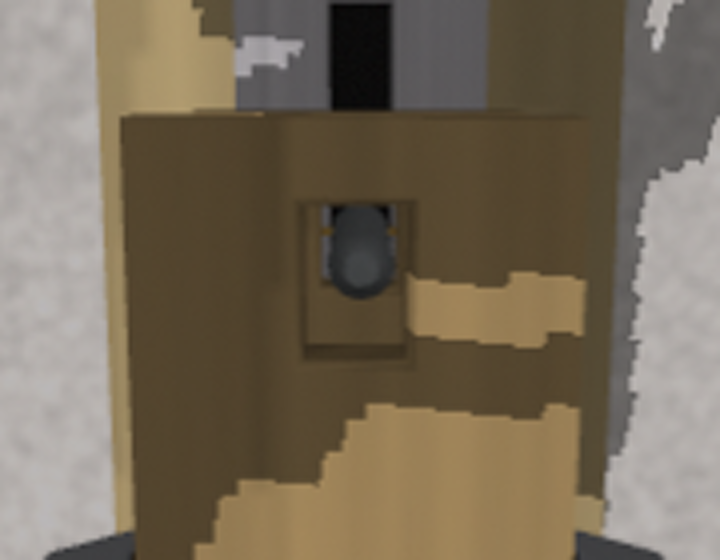

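Call:
{"name": "step_arm", "arguments": {
  "commands": [0.008, -0.0009, 0.0007, 0, 0, 0, 0.04, 0, 0, 0, 0, 0, 0, 0.04, 0.012, 0, 0, 0, 0, 0, 0.04, 0.006, 0, 0, 0, 0, 0, 0.04, 0, 0, 0, 0, 0, 0, 0.04]
}}

```text
clock: 41.82
eef_pos: [506.6, -71.8, 73.3]
eef_rot: [2.923, 1.569, 3.031]
wrist_force: [2.5, -4.3, -1.1]
finger_gap: 55.8
```

Call:
{"name": "step_arm", "arguments": {
  "commands": [0.006, 0, 0, 0, 0, 0, 0.04, 0, 0, 0, 0, 0, 0, 0.04, 0, 0, 0, 0, 0, 0, 0.04]
}}

```text
clock: 42.2
eef_pos: [506.7, -71.8, 67.6]
eef_rot: [2.927, 1.569, 3.034]
wrist_force: [2.3, -4.8, 0.7]
finger_gap: 55.2
```

```bash
python3 - <<'E'
from h import *
s=manip.read_state(); print(pos(),s["finger_gap"],jy(s["eef_pos"]),s["wrist_force"],s["moment"])
E
```

```text
(array([506.69095813, -71.82237176,  67.63718553]), np.float64(6.133099971312611)) 55.23742596052661 [ -0.8798961  -54.93614095] [ 2.30851461 -4.79831693  0.66019576] [-1.18931325 -0.54902615  0.07322191]
```

Call:
{"name": "step_arm", "arguments": {
  "commands": [0.01, -0.0005, 0.0002, 0, 0, 0, 0.04, 0.009, 0, 0, 0, 0, 0, 0.04, 0.003, 0, 0, 0, 0, 0, 0.04, 0, 0, 0, 0, 0, 0, 0.04, 0, 0, 0, 0, 0, 0, 0.04]
}}

```text
clock: 42.82
eef_pos: [506.6, -71.9, 45.6]
eef_rot: [2.684, 1.568, 2.791]
wrist_force: [2.8, -4.7, -2.2]
finger_gap: 55.8
```

Call:
{"name": "step_arm", "arguments": {
  "commands": [0.001, 0, 0, 0, 0, 0, 0.04, 0, 0, 0, 0, 0, 0, 0.04]
}}

```text
clock: 43.08
eef_pos: [506.6, -71.9, 44.9]
eef_rot: [2.648, 1.569, 2.755]
wrist_force: [1.0, -4.8, 1.6]
finger_gap: 55.6
```

Call:
{"name": "step_arm", "arguments": {
  "commands": [0.0013, 0, 0, 0, 0, 0, 0.04, 0, 0, 0, 0, 0, 0, 0.075, 0, 0, 0, 0, 0, 0, 0.075, 0, 0, 0, 0, 0, 0, 0.075, -0.03, 0, 0, 0, 0, 0, 0.075]
}}

```text
clock: 43.7
eef_pos: [505.5, -71.5, 72.3]
eef_rot: [2.732, 1.565, 2.839]
wrist_force: [0.4, -1.2, 0.3]
finger_gap: 75.0
```

Call:
{"name": "step_arm", "arguments": {
  "commands": [-0.06, 0, 0, 0, 0, 0, 0.08, -0.045, 0, 0, 0, 0, 0, 0.08, 0, 0, 0, 0, 0, 0, 0.08, 0, 0, 0, 0, 0, 0, 0.08]
}}

```text
clock: 44.2
eef_pos: [506.5, -71.8, 177.7]
eef_rot: [2.658, 1.567, 2.766]
wrist_force: [0.5, 0.1, -0.0]
finger_gap: 80.5
```

```bash
python3 - <<'E'
from h import *
s=manip.read_state(); go([0,0,0],6.06)
a,c,b=look("blank1",54); print("jig",jy(b[0]))
plan([592,301,180],-25)
E
```

```text
shift [ 0.1793  0.1253 -0.4954]  rotvec(after-shift) [ 0.07 -0.17 -0.09]  n_rows>=8.7
tool (array([506.50159579, -71.81477284, 177.67432219]), np.float64(6.134226199818631))
0.97 [220. 321.] rgb [126. 104.  69.] [506.5 -70.3] (56.1, 129.7) 6.17
jig [ -0.88730611 -53.40167231]
-0.0004,0.0516,0.0179,4.4,0,0 | -0.0004,0.0529,0.0138,4.4,0,0 | -0.0004,0.0538,0.0097,4.4,0,0 | -0.0004,0.0544,0.0055,4.4,0,0 | -0.0004,0.0546,0.0012,4.4,0,0 | -0.0004,0.0546,-0.0030,4.4,0,0 | -0.0004,0.0542,-0.0072,4.4,0,0
```

Call:
{"name": "step_arm", "arguments": {
  "commands": [0, 0.0516, 0.0179, 4.4, -0.1, 0, 0.08, 0, 0.0529, 0.0138, 4.4, 0, 0, 0.08, 0, 0.0538, 0.0097, 4.4, 0, 0, 0.08, 0, 0.0544, 0.0055, 4.4, 0, 0, 0.08, 0, 0.0546, 0.0012, 4.4, 0, 0, 0.08]
}}

```text
clock: 44.92
eef_pos: [567.6, 196.2, 177.4]
eef_rot: [-3.06, 1.569, 2.944]
wrist_force: [0.8, -0.6, 0.2]
finger_gap: 80.0
```

Call:
{"name": "step_arm", "arguments": {
  "commands": [0, 0.0546, -0.003, 4.4, 0, 0, 0.08, 0, 0.0542, -0.0072, 4.4, 0, 0, 0.08, 0, 0, 0, 0, 0, 0, 0.08, 0, 0, 0, 0, 0, 0, 0.08]
}}

```text
clock: 45.42
eef_pos: [591.5, 300.6, 177.5]
eef_rot: [-2.691, 1.569, -3.12]
wrist_force: [-1.0, -0.2, -0.6]
finger_gap: 79.9
```

Call:
{"name": "step_arm", "arguments": {
  "commands": [0, 0, 0, 0, 0, 0, 0.08]
}}

```text
clock: 45.55
eef_pos: [591.9, 299.9, 178.7]
eef_rot: [2.7, 1.57, 2.269]
wrist_force: [-0.0, 0.2, 0.8]
finger_gap: 79.9
```

```bash
python3 - <<'E'
from h import *
a,c,b=look("blank1",12); cv2.imwrite("pics/w15.png",a[:,:,::-1])
h=np.radians(b[1]); t=b[0]-2.4*np.array([-np.sin(h),np.cos(h)]); print(t); go([*t,28],b[1])
E
```

```text
tool (array([591.88789903, 299.93093973, 178.6969574 ]), np.float64(-24.716602246947406))
0.94 [ 66. 162.] rgb [12. 30. 69.] [519.9 494.8] (61.8, 123.1) -29.05
0.56 [189. 319.] rgb [140. 117.  80.] [605.4 327. ] (57.7, 132.5) -25.2
[518.72256198 492.7444531 ]
shift [ 0.1513  0.1442 -0.147 ]  rotvec(after-shift) [ 4.32 -0.03 -0.05]  n_rows>=4.1
```

Call:
{"name": "step_arm", "arguments": {
  "commands": [0.05, 0.0275, 0.0007, 0.5, 0, 0, 0.08, 0.055, 0, 0.001, 0, 0, 0, 0.08, 0.044, 0, 0, 0, 0, 0, 0.08, 0, 0, 0, 0, 0, 0, 0.08, 0, 0, 0, 0, 0, 0, 0.08]
}}

```text
clock: 46.28
eef_pos: [605.9, 325.6, 32.4]
eef_rot: [1.179, 1.567, 0.739]
wrist_force: [0.2, -0.3, 0.7]
finger_gap: 79.9
```

```bash
python3 - <<'E'
from h import *
print(pos()); go([604.4,324.8,3],-25.2)
E
```

```text
(array([605.90509441, 325.64683897,  32.42047494]), np.float64(-25.18853360487945))
shift [ 0.0294 -0.0015 -0.001 ]  rotvec(after-shift) [ 0.01  0.07 -0.18]  n_rows>=0.5
```

Call:
{"name": "step_arm", "arguments": {
  "commands": [0.016, -0.001, -0.0008, 0, 0, -0.1, 0.08, 0.012, 0, 0, 0, 0, 0, 0.08, 0, 0, 0, 0, 0, 0, 0.08, 0, 0, 0, 0, 0, 0, 0.05, 0, 0, 0, 0, 0, 0, 0.05],
  "squeeze": 40
}}

```text
clock: 46.9
eef_pos: [603.6, 325.0, 2.0]
eef_rot: [-2.162, 1.57, -2.602]
wrist_force: [0.2, -0.1, 0.0]
finger_gap: 63.3
```

Call:
{"name": "step_arm", "arguments": {
  "commands": [0, 0, 0, 0, 0, 0, 0.04, 0, 0, 0, 0, 0, 0, 0.04, 0, 0, 0, 0, 0, 0, 0.04]
}}

```text
clock: 47.28
eef_pos: [603.7, 325.0, 2.0]
eef_rot: [-2.107, 1.57, -2.547]
wrist_force: [-1.0, -0.1, 0.1]
finger_gap: 55.4
```

Call:
{"name": "step_arm", "arguments": {
  "commands": [-0.03, 0, 0, 0, 0, 0, 0.04, -0.06, 0, 0, 0, 0, 0, 0.04, -0.055, 0, 0, 0, 0, 0, 0.04, 0, 0, 0, 0, 0, 0, 0.04]
}}

```text
clock: 47.78
eef_pos: [605.4, 325.8, 152.2]
eef_rot: [0.866, 1.564, 0.426]
wrist_force: [1.2, 0.5, -1.2]
finger_gap: 55.2
```

```bash
python3 - <<'E'
from h import *
s=manip.read_state(); print(pos(),s["finger_gap"],s["wrist_force"]); go([0,0,0],6.06)
plan([*w((-.4,-54.5,0))[:2],150],6.06)
E
```

```text
(array([605.3746996 , 325.84400546, 152.17671648]), np.float64(-25.16682285864047)) 55.247848759360714 [ 1.15933685  0.54644745 -1.23190947]
shift [ 0.1473 -0.5532 -0.41  ]  rotvec(after-shift) [-31.23   0.34  -0.23]  n_rows>=11.3
0.0003,-0.0573,0.0114,-4.5,0,0 | 0.0003,-0.0580,0.0069,-4.5,0,0 | 0.0003,-0.0584,0.0024,-4.5,0,0 | 0.0003,-0.0584,-0.0022,-4.5,0,0 | 0.0003,-0.0581,-0.0067,-4.5,0,0 | 0.0003,-0.0574,-0.0112,-4.5,0,0 | 0.0003,-0.0563,-0.0156,-4.5,0,0
```

Call:
{"name": "step_arm", "arguments": {
  "commands": [0, -0.0573, 0.0114, -4.5, 0, 0, 0.04, 0, -0.058, 0.0069, -4.5, 0, 0, 0.04, 0, -0.0584, 0.0024, -4.5, 0, 0, 0.04, 0, -0.0584, -0.0022, -4.5, 0, 0, 0.04, 0, -0.0581, -0.0067, -4.5, 0, 0, 0.04]
}}

```text
clock: 48.4
eef_pos: [532.7, 39.6, 146.0]
eef_rot: [-2.854, 1.568, -2.898]
wrist_force: [0.2, -0.0, -0.1]
finger_gap: 55.7
```

Call:
{"name": "step_arm", "arguments": {
  "commands": [0, -0.0574, -0.0112, -4.4, 0, 0, 0.04, 0, -0.0563, -0.0156, -4.4, 0, 0, 0.04, 0.03, 0, 0, 0, 0, 0, 0.04, 0.018, 0, 0, 0, 0, 0, 0.04, 0, 0, 0, 0, 0, 0, 0.04]
}}

```text
clock: 49.02
eef_pos: [505.0, -72.1, 97.4]
eef_rot: [2.986, 1.566, 3.093]
wrist_force: [0.3, -0.3, -0.4]
finger_gap: 55.4
```

Call:
{"name": "step_arm", "arguments": {
  "commands": [0, 0, 0, 0, 0, 0, 0.04]
}}

```text
clock: 49.15
eef_pos: [506.3, -72.2, 99.5]
eef_rot: [-2.58, 1.57, -2.473]
wrist_force: [1.0, 1.1, -0.8]
finger_gap: 55.5
```

```bash
python3 - <<'E'
from h import *
over("w16",2-12)
E
```

```text
(array([506.25462875, -72.17217378,  99.50782756]), np.float64(6.150847446204474)) 55.46463875862528 [ -1.35069558 -55.23795652] tilt
shift [0.0095 0.0002 0.0014]  rotvec(after-shift) [ 0.09 -0.05  0.03]  n_rows>=0.2
rows L [(155, 18), (156, 10), (158, -15), (159, 13), (179, -10), (197, -15), (202, 14), (215, -16), (220, 10), (238, 40)]
rows R [(155, 16), (156, 10), (158, -14), (159, 12), (179, -16), (202, 12), (215, -13), (219, 9), (230, 9), (231, 48)]
cols [(258, -20), (259, -23), (263, -12), (264, -54), (334, 26), (335, 12), (336, 13), (352, -15), (353, -10), (377, -21), (378, -29), (385, 15), (386, 9), (390, 45), (391, 27)]
expected far edge row 158.91102535842685 slot 180.921989642558 219.34432339197525 pin tip [193.47200429 323.22966095]
crop origin 130 233
```

View pics/w16c.png

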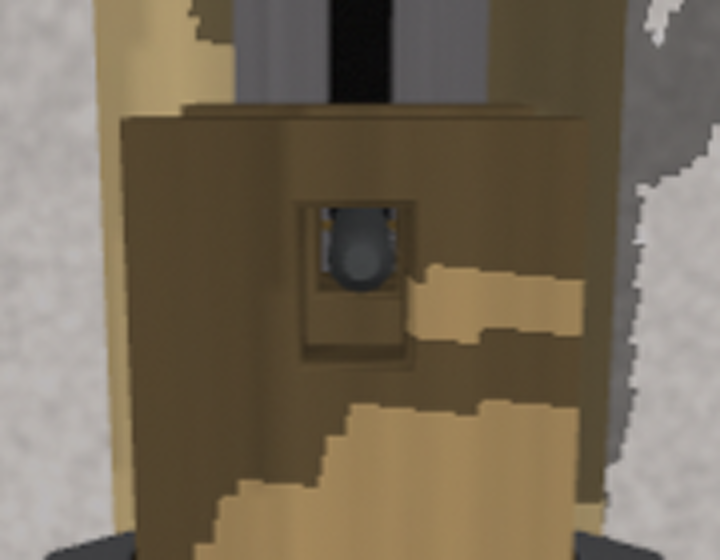

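Call:
{"name": "step_arm", "arguments": {
  "commands": [0.008, -0.0004, 0.0007, 0, 0, 0, 0.04, 0, 0, 0, 0, 0, 0, 0.04, 0.012, 0, 0, 0, 0, 0, 0.04, 0.006, 0, 0, 0, 0, 0, 0.04, 0, 0, 0, 0, 0, 0, 0.04]
}}

```text
clock: 49.82
eef_pos: [506.5, -72.5, 72.5]
eef_rot: [-3.089, 1.569, -2.982]
wrist_force: [-0.6, 0.3, -0.3]
finger_gap: 55.6
```

Call:
{"name": "step_arm", "arguments": {
  "commands": [0.006, 0, 0, 0, 0, 0, 0.04, 0, 0, 0, 0, 0, 0, 0.04, 0, 0, 0, 0, 0, 0, 0.04]
}}

```text
clock: 50.2
eef_pos: [506.9, -72.6, 67.3]
eef_rot: [-2.608, 1.57, -2.501]
wrist_force: [0.2, 0.2, -1.0]
finger_gap: 55.7
```

```bash
python3 - <<'E'
from h import *
s=manip.read_state(); print(pos(),s["finger_gap"],jy(s["eef_pos"]),s["wrist_force"],s["moment"])
E
```

```text
(array([506.87908575, -72.63405724,  67.31612436]), np.float64(6.130542180102117)) 55.69300725292222 [ -0.77845392 -55.76314446] [ 0.20208124  0.19345155 -1.04675388] [ 0.02132739 -0.13112201 -0.00736787]
```

Threaded freely. Lower to the stack (TCP ≈ 56) and release.

Call:
{"name": "step_arm", "arguments": {
  "commands": [0.005, 0, 0, 0, 0, 0, 0.04, 0.004, 0, 0, 0, 0, 0, 0.04, 0, 0, 0, 0, 0, 0, 0.04, 0.001, 0, 0, 0, 0, 0, 0.04, 0, 0, 0, 0, 0, 0, 0.04]
}}

```text
clock: 50.82
eef_pos: [506.8, -72.6, 57.2]
eef_rot: [-2.629, 1.57, -2.522]
wrist_force: [0.2, 0.1, -1.7]
finger_gap: 55.8
```

Call:
{"name": "step_arm", "arguments": {
  "commands": [0.001, 0, 0, 0, 0, 0, 0.04, 0, 0, 0, 0, 0, 0, 0.075, 0, 0, 0, 0, 0, 0, 0.075, 0, 0, 0, 0, 0, 0, 0.075, -0.03, 0, 0, 0, 0, 0, 0.075]
}}

```text
clock: 51.45
eef_pos: [505.7, -72.4, 85.0]
eef_rot: [2.99, 1.566, 3.097]
wrist_force: [-0.6, 1.0, 0.3]
finger_gap: 75.0
```

Call:
{"name": "step_arm", "arguments": {
  "commands": [-0.06, 0, 0, 0, 0, 0, 0.08, -0.03, 0, 0, 0, 0, 0, 0.08, 0, 0, 0, 0, 0, 0, 0.08, 0, 0, 0, 0, 0, 0, 0.08, 0, 0, 0, 0, 0, 0, 0.08]
}}

```text
clock: 52.08
eef_pos: [506.4, -72.5, 174.9]
eef_rot: [3.076, 1.568, -3.101]
wrist_force: [0.1, 0.2, -0.2]
finger_gap: 79.9
```

```bash
python3 - <<'E'
from h import *
a,c,b=look("blank1",66); print("jig",jy(b[0])); cv2.imwrite("pics/w17.png",a[:,:,::-1])
t=manip.camera("top"); ct=cam("top")
for d in manip.outline_of("template","top")[:2]: print("T",round(d["score"],2),d["centre"],*plate(d["pixels"],ct,8))
go([0,0,0],6.06); h=np.radians(-24); y=np.array([-np.sin(h),np.cos(h)])
plan([*(np.array([455,308])-25*y),180],-24)
E
```

```text
tool (array([506.44721713, -72.47611366, 174.91717645]), np.float64(6.129596493504734))
0.96 [228. 322.] rgb [126. 105.  70.] [507.2 -71.4] (56.4, 130.4) 6.21
0.72 [189. 322.] rgb [56. 46. 30.] [502.7 -33.7] (2.5, 11.6) -84.07
0.33 [100. 323.] rgb [78. 72. 61.] [500.6 -13.3] (85.3, 243.8) 6.06
jig [ -0.34523812 -54.55223583]
T 0.71 [293.9, 217.9] [454.97525024 308.04220581] (55.8, 130.3) -23.386878967285156
shift [ 0.1766  0.1263 -0.4958]  rotvec(after-shift) [ 0.07 -0.11  0.01]  n_rows>=8.7
-0.0006,0.0518,-0.0033,4.3,0,0 | -0.0006,0.0514,-0.0072,4.3,0,0 | -0.0006,0.0507,-0.0111,4.3,0,0 | -0.0006,0.0497,-0.0148,4.3,0,0 | -0.0006,0.0484,-0.0185,4.3,0,0 | -0.0006,0.0469,-0.0221,4.3,0,0 | -0.0006,0.0451,-0.0256,4.3,0,0
```

Call:
{"name": "step_arm", "arguments": {
  "commands": [0, 0.0518, -0.0033, 4.3, -0.1, 0, 0.08, 0, 0.0514, -0.0072, 4.3, 0, 0, 0.08, 0, 0.0507, -0.0111, 4.3, 0, 0, 0.08, 0, 0.0497, -0.0148, 4.3, 0, 0, 0.08, 0, 0.0484, -0.0185, 4.3, 0, 0, 0.08]
}}

```text
clock: 52.9
eef_pos: [462.1, 184.6, 176.0]
eef_rot: [-0.215, 1.57, -0.485]
wrist_force: [-0.1, -0.4, -0.8]
finger_gap: 79.9
```

Call:
{"name": "step_arm", "arguments": {
  "commands": [0, 0.0469, -0.0221, 4.3, 0, 0, 0.08, 0, 0.0451, -0.0256, 4.3, 0, 0, 0.06, 0, 0, 0, 0, 0, 0, 0.06, 0, 0, 0, 0, 0, 0, 0.06, 0, 0, 0, 0, 0, 0, 0.06]
}}

```text
clock: 53.52
eef_pos: [445.2, 284.2, 176.0]
eef_rot: [-0.274, 1.57, -0.694]
wrist_force: [-0.1, -0.3, -0.1]
finger_gap: 59.8
```

```bash
python3 - <<'E'
from h import *
a,c,b=look("template",8); cv2.imwrite("pics/w18.png",a[:,:,::-1])
h=np.radians(b[1]); t=b[0]-2.2*np.array([-np.sin(h),np.cos(h)]); print(t); go([*t,40],b[1])
# corners at z 8 of outline by holes: bright blobs inside
r,q=map(int,proj(c,[*b[0],8])); cv2.imwrite("pics/w18c.png",cv2.resize(a[r-90:r+90,q-110:q+110,::-1],None,fx=3.3,fy=3.3,interpolation=cv2.INTER_CUBIC)); print(r-90,q-110)
E
```

```text
tool (array([445.18356758, 284.16956673, 176.00388164]), np.float64(-24.01846778038142))
0.79 [189. 322.] rgb [58. 37. 24.] [457.7 312. ] (58.2, 131.5) -23.37
[456.81356152 310.0287961 ]
shift [ 0.1361  0.0282 -0.    ]  rotvec(after-shift) [-0.66  0.06 -0.  ]  n_rows>=2.2
101 210
```

View pics/w18c.png

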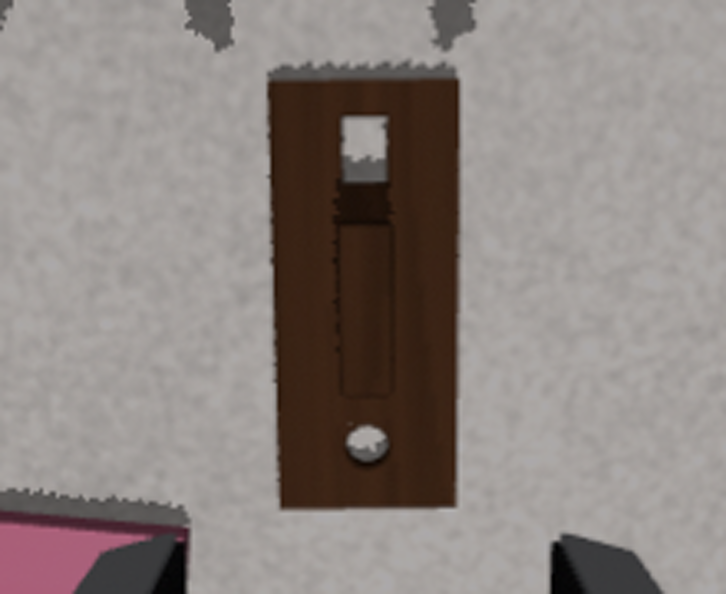

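```bash
python3 - <<'E'
from h import *
c=cam("wrist"); f=lambda r,q:at_z(c,(101+r/3.3,210+q/3.3),8)[:2]
A=[f(78,268),f(78,460),f(507,280),f(507,456)]; print(np.round(A,1), np.mean(A,0)); 
print("holes",f(149,364.5),f(443,367),(f(149,364.5)+f(443,367))/2,np.linalg.norm(f(149,364.5)-f(443,367)))
b=at_z(c,(101+224/3.3,210+366/3.3),30)[:2],at_z(c,(101+397/3.3,210+366/3.3),30)[:2]; print("bar",b,(b[0]+b[1])/2,np.linalg.norm(b[0]-b[1]))
d=f(149,364.5)-f(443,367); print(np.degrees(np.arctan2(d[1],d[0]))-90)
go([456.8,310,40],-23.7)
E
```

```text
[[458.  382.6]
 [509.  359.8]
 [406.3 263.3]
 [457.  240.7]] [457.58209565 311.58436371]
holes [475.39340869 352.66646238] [439.82785112 271.0525981 ] [457.61062991 311.85953024] 89.02657876224941
bar (array([467.34143009, 333.41283415]), array([447.26894827, 288.39572024])) [457.30518918 310.9042772 ] 49.289401207494286
-23.546531189723027
shift [ 0.1361  0.0282 -0.    ]  rotvec(after-shift) [-0.33  0.06 -0.  ]  n_rows>=2.2
```

Call:
{"name": "step_arm", "arguments": {
  "commands": [0.05, 0.0282, 0, -0.4, 0, 0, 0.05, 0.05, 0, 0, 0, 0, 0, 0.05, 0.036, 0, 0, 0, 0, 0, 0.05, 0, 0, 0, 0, 0, 0, 0.05, 0, 0, 0, 0, 0, 0, 0.05]
}}

```text
clock: 54.25
eef_pos: [457.3, 311.0, 41.7]
eef_rot: [0.633, 1.568, 0.221]
wrist_force: [-0.4, -0.1, -0.0]
finger_gap: 49.8
```

```bash
python3 - <<'E'
from h import *
print(pos()); go([456.8,310,12],-23.5)
E
```

```text
(array([457.3172287 , 311.01178852,  41.70678329]), np.float64(-23.59397060011009))
shift [ 0.0297 -0.0012 -0.0001]  rotvec(after-shift) [-0.09  0.12 -0.09]  n_rows>=0.5
```

Call:
{"name": "step_arm", "arguments": {
  "commands": [0.016, -0.0007, 0, 0, 0.1, -0.1, 0.05, 0.0125, 0, 0, 0, 0, 0, 0.05, 0, 0, 0, 0, 0, 0, 0.05, 0, 0, 0, 0, 0, 0, 0, 0, 0, 0, 0, 0, 0, 0],
  "squeeze": 40
}}

```text
clock: 54.88
eef_pos: [456.3, 310.4, 11.9]
eef_rot: [-1.911, 1.569, -2.322]
wrist_force: [0.5, 1.1, -0.1]
finger_gap: 33.4
```

Call:
{"name": "step_arm", "arguments": {
  "commands": [0, 0, 0, 0, 0, 0, 0, 0, 0, 0, 0, 0, 0, 0, 0, 0, 0, 0, 0, 0, 0, 0, 0, 0, 0, 0, 0, 0]
}}

```text
clock: 55.38
eef_pos: [456.2, 310.3, 11.7]
eef_rot: [-1.976, 1.569, -2.387]
wrist_force: [0.7, -0.2, 3.1]
finger_gap: 15.6
```

Call:
{"name": "step_arm", "arguments": {
  "commands": [-0.03, 0, 0, 0, 0, 0, 0, -0.06, 0, 0, 0, 0, 0, 0, -0.05, 0, 0, 0, 0, 0, 0, 0, 0, 0, 0, 0, 0, 0, 0, 0, 0, 0, 0, 0, 0]
}}

```text
clock: 56.0
eef_pos: [455.8, 310.1, 150.4]
eef_rot: [-2.083, 1.567, -2.495]
wrist_force: [0.3, 0.2, -2.6]
finger_gap: 15.7
```

```bash
python3 - <<'E'
from h import *
s=manip.read_state(); print(pos(),s["finger_gap"],s["wrist_force"]); go([0,0,0],6.06)
plan([*w((-.4,-55,0))[:2],150],6.06)
E
```

```text
(array([455.84791142, 310.14623785, 150.37884374]), np.float64(-23.566363317541096)) 15.746901306648239 [ 0.33391632  0.17165445 -2.57862917]
shift [ 0.1523 -0.4661 -0.2936]  rotvec(after-shift) [-29.63  -0.14   0.15]  n_rows>=9.1
0.0001,-0.0471,0.0285,-4.2,0,0 | 0.0001,-0.0491,0.0250,-4.2,0,0 | 0.0001,-0.0508,0.0213,-4.2,0,0 | 0.0001,-0.0522,0.0175,-4.2,0,0 | 0.0001,-0.0534,0.0136,-4.2,0,0 | 0.0001,-0.0542,0.0096,-4.2,0,0 | 0.0001,-0.0548,0.0056,-4.2,0,0
```

Call:
{"name": "step_arm", "arguments": {
  "commands": [0, -0.0471, 0.0285, -4.2, 0, 0, 0, 0, -0.0491, 0.025, -4.2, 0, 0, 0, 0, -0.0508, 0.0213, -4.2, 0, 0, 0, 0, -0.0522, 0.0175, -4.2, 0, 0, 0, 0, -0.0534, 0.0136, -4.2, 0, 0, 0]
}}

```text
clock: 56.62
eef_pos: [491.9, 35.7, 150.1]
eef_rot: [-2.792, 1.566, -2.834]
wrist_force: [0.8, -0.3, -1.5]
finger_gap: 15.5
```

Call:
{"name": "step_arm", "arguments": {
  "commands": [0, -0.0542, 0.0096, -4.2, 0, 0, 0, 0, -0.0548, 0.0056, -4.2, 0, 0, 0, 0.03, 0, 0, 0, 0, 0, 0, 0.01, 0, 0, 0, 0, 0, 0, 0, 0, 0, 0, 0, 0, 0]
}}

```text
clock: 57.25
eef_pos: [506.4, -71.2, 110.9]
eef_rot: [-3.044, 1.567, -2.942]
wrist_force: [0.3, 0.4, -0.2]
finger_gap: 15.4
```

Call:
{"name": "step_arm", "arguments": {
  "commands": [0, 0, 0, 0, 0, 0, 0, 0, 0, 0, 0, 0, 0, 0]
}}

```text
clock: 57.5
eef_pos: [507.2, -71.5, 112.6]
eef_rot: [-1.954, 1.569, -1.851]
wrist_force: [-0.2, -0.4, -1.5]
finger_gap: 15.8
```

```bash
python3 - <<'E'
from h import *
a,c,z=over("w19",11.7-8)
y=jy(manip.read_state()["eef_pos"])[1]
for q in (322,323):
  g=a.astype(float).mean(2); print(q,[int(v) for v in g[140:230,q-1:q+2].mean(1)][::2])
# dark mask far edge
m=(a.astype(int).sum(2)<190); print([ (q,int(np.nonzero(m[130:,q])[0][0]+130)) for q in (280,300,350,365)])
E
```

```text
(array([507.22989219, -71.49676917, 112.63145509]), np.float64(5.876132698584844)) 15.750370984630312 [ -0.30961772 -54.66921488] tilt
shift [ 0.0226 -0.0003  0.0003]  rotvec(after-shift) [-0.18 -0.04  0.09]  n_rows>=0.4
rows L [(156, 18), (158, 9), (159, -46), (180, 36), (195, -13), (200, 12), (201, -15), (204, 14), (213, -39), (214, -13)]
rows R [(156, 13), (158, 9), (159, -45), (180, 30), (195, -10), (201, -10), (213, -39), (214, -11)]
cols [(259, -12), (260, -39), (267, -22), (268, -103), (308, 18), (309, 25), (332, -19), (333, -27), (373, 27), (374, 16), (381, 16), (386, 24), (387, 15), (388, 24), (389, 14)]
expected far edge row 158.37309964178831 slot 178.81767836101153 214.59896746063748 pin tip [191.88574592 321.36680552]
crop origin 126 231
322 [11, 11, 11, 10, 12, 11, 11, 12, 52, 60, 26, 24, 24, 24, 25, 25, 24, 25, 25, 24, 21, 52, 53, 56, 63, 70, 72, 71, 67, 38, 46, 55, 56, 66, 69, 69, 69, 28, 18, 23, 24, 24, 24, 23, 23]
323 [11, 12, 11, 11, 12, 12, 12, 12, 53, 60, 25, 25, 25, 24, 25, 25, 24, 25, 25, 24, 21, 52, 52, 55, 61, 68, 71, 70, 62, 38, 50, 55, 56, 65, 69, 70, 70, 28, 18, 24, 25, 24, 24, 23, 23]
[(280, 160), (300, 158), (350, 156), (365, 160)]
```

View pics/w19c.png

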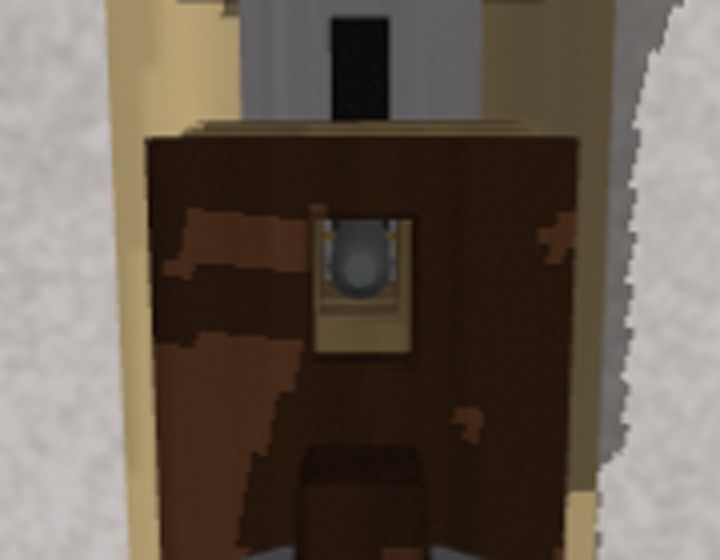

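Call:
{"name": "step_arm", "arguments": {
  "commands": [0.01, -0.0006, -0.0003, -0.2, 0, 0, 0, 0, 0, 0, 0, 0, 0, 0, 0.008, 0, 0, 0, 0, 0, 0, 0.005, 0, 0, 0, 0, 0, 0, 0, 0, 0, 0, 0, 0, 0]
}}

```text
clock: 58.18
eef_pos: [506.4, -72.4, 88.4]
eef_rot: [-2.794, 1.568, -2.688]
wrist_force: [-1.3, 0.3, -1.0]
finger_gap: 15.7
```

Call:
{"name": "step_arm", "arguments": {
  "commands": [0.004, 0, 0, 0, 0, 0, 0, 0, 0, 0, 0, 0, 0, 0, 0, 0, 0, 0, 0, 0, 0]
}}

```text
clock: 58.55
eef_pos: [506.7, -72.5, 85.0]
eef_rot: [-2.444, 1.569, -2.338]
wrist_force: [-0.2, 0.8, -1.5]
finger_gap: 15.9
```

```bash
python3 - <<'E'
from h import *
s=manip.read_state(); print(pos(),s["finger_gap"],jy(s["eef_pos"]),s["wrist_force"],s["moment"])
E
```

```text
(array([506.70138725, -72.49947247,  85.04136917]), np.float64(6.034897691365945)) 15.946911544014512 [ -0.94096154 -55.61056304] [-0.23741404  0.78160274 -1.45154763] [-0.0811153  -0.04901912  0.00611195]
```

Call:
{"name": "step_arm", "arguments": {
  "commands": [0.004, 0, 0, 0, 0, 0, 0, 0.002, 0, 0, 0, 0, 0, 0, 0, 0, 0, 0, 0, 0, 0, 0.001, 0, 0, 0, 0, 0, 0, 0, 0, 0, 0, 0, 0, 0]
}}

```text
clock: 59.18
eef_pos: [506.6, -72.5, 77.9]
eef_rot: [-2.529, 1.569, -2.424]
wrist_force: [-0.5, -0.2, -1.3]
finger_gap: 15.6
```

Call:
{"name": "step_arm", "arguments": {
  "commands": [0.0008, 0, 0, 0, 0, 0, 0, 0, 0, 0, 0, 0, 0, 0]
}}

```text
clock: 59.42
eef_pos: [506.7, -72.5, 77.7]
eef_rot: [-2.358, 1.569, -2.253]
wrist_force: [-2.9, 0.5, 5.8]
finger_gap: 15.6
```

Call:
{"name": "step_arm", "arguments": {
  "commands": [0, 0, 0, 0, 0, 0, 0.045, 0, 0, 0, 0, 0, 0, 0.045, 0, 0, 0, 0, 0, 0, 0.045, -0.03, 0, 0, 0, 0, 0, 0.06, -0.05, 0, 0, 0, 0, 0, 0.08]
}}

```text
clock: 60.05
eef_pos: [506.0, -72.2, 156.9]
eef_rot: [-3.101, 1.566, -2.996]
wrist_force: [1.2, -0.3, 0.5]
finger_gap: 61.7
```

Call:
{"name": "step_arm", "arguments": {
  "commands": [-0.04, 0, 0, 0, 0, 0, 0.08, 0, 0, 0, 0, 0, 0, 0.08, 0, 0, 0, 0, 0, 0, 0.08, 0, 0, 0, 0, 0, 0, 0.08, 0, 0, 0, 0, 0, 0, 0.08]
}}

```text
clock: 60.68
eef_pos: [506.6, -72.3, 196.3]
eef_rot: [-2.898, 1.568, -2.792]
wrist_force: [1.0, -0.2, 0.5]
finger_gap: 80.2
```

```bash
python3 - <<'E'
from h import *
a,c,b=look("template",74); print("T jig",jy(b[0]),b[1]-6.06); cv2.imwrite("pics/w20.png",a[:,:,::-1])
for d in manip.outline_of("lock_handle","wrist")[:1]:
    ys,xs=np.nonzero(d["pixels"]); print("lock",d["score"],ys.min(),ys.max(),xs.min(),xs.max(),"pred",[np.round(proj(c,w((x,y,80)))) for x,y in((0,78),(0,42),(-7,60),(7,60))])
# carriage: brass mask on deck outside plate, pin tip
hsv=a.astype(int); 
for x in (-14,14):
    print(x,[(y,a[tuple(np.round(proj(c,w((x,y,30)))).astype(int))].tolist()) for y in (-12,-10,-8,0,8)])
s=manip.camera("scene"); cv2.imwrite("pics/s2.png",s[:,:,::-1]); cs=cam("scene")
for y in (-10,-100): print("scene pin tip",np.round(proj(cs,w((0,y,82)))))
for n in("blank1","template"):
    for d in manip.find_in(n,"scene"): print(n,round(d["score"],2),np.round(d["centre"]),np.round(at_z(cs,d["centre"],12)))
t=manip.camera("top"); ct=cam("top")
for n in("blank1","template"):
    for d in manip.outline_of(n,"top"): print(n,round(d["score"],2),np.round(d["centre"]),t[d["pixels"]].mean(0).round(),np.round(at_z(ct,d["centre"],10)[:2]))
for n in ("paint_tin","tape_roll","screwdriver"):
    print(n,[(round(d["score"],2),np.round(d["centre"])) for d in manip.find_in(n,"top")[:2]])
E
```

```text
tool (array([506.57246555, -72.28701366, 196.29912802]), np.float64(6.034312406515373))
0.56 [226. 324.] rgb [52. 32. 19.] [507.4 -71.8] (57.1, 129.6) 6.14
0.54 [ 94. 323.] rgb [10.  9. 10.] [495.2  42.1] (14.0, 37.7) 6.34
T jig [ -0.19563227 -54.9899036 ] 0.0797876739501957
lock 0.73 70 118 314 332 pred [array([ 69., 323.]), array([116., 323.]), array([ 93., 314.]), array([ 93., 332.])]
-14 [(-12, [56, 34, 20]), (-10, [57, 34, 21]), (-8, [57, 34, 21]), (0, [55, 33, 19]), (8, [29, 15, 9])]
14 [(-12, [48, 27, 14]), (-10, [49, 29, 16]), (-8, [50, 29, 18]), (0, [49, 29, 16]), (8, [49, 28, 17])]
scene pin tip [230. 286.]
scene pin tip [228. 250.]
blank1 0.97 [228. 415.] [313. 269.  12.]
blank1 0.81 [248. 269.] [488. -81.  12.]
blank1 0.74 [251. 265.] [502. -87.  12.]
blank1 0.69 [287. 503.] [533. 496.  12.]
blank1 0.68 [241. 265.] [ 460. -102.   12.]
template 0.88 [233. 266.] [ 419. -111.   12.]
template 0.51 [247. 340.] [445.  94.  12.]
blank1 0.78 [272. 136.] [ 26.  54. 114.] [512. 492.]
blank1 0.56 [362. 230.] [94. 54. 65.] [301. 272.]
blank1 0.29 [276. 332.] [13. 13. 14.] [493.  32.]
template 0.75 [265. 365.] [45. 28. 16.] [518. -47.]
paint_tin [(0.95, array([160., 251.]))]
tape_roll [(0.82, array([144., 361.])), (0.67, array([146., 452.]))]
screwdriver [(0.57, array([149., 451.]))]
```

```bash
python3 -c "
from cell import manip
print(manip.sign_off())"
```

```text
the job is handed in; nothing more can be done
None
```

I parked the lock pin in its notch and rolled the thumbwheel until the moving pin's brass line lay on the scribed mark. I then let the lock pin drop home, stacked the three light blanks over both pins, and put the template on top. The job is handed in at about 61 s on the robot's clock.

- **Template:** It measures 0.2 mm across and 0.0 mm along from the nest, square to the jig within 0.1°. Its size in the picture fits the full stack height.
- **Lock pin:** The handle sits in its locked place and direction. I judged its height only from the pictures.
- **Moving pin:** The line was on the mark in the last clear view, taken after locking and before stacking. The plates hide it now, but every plate went over both pins with little force.
- **Left on the bench:** Only the blue and pink look-alikes are left, untouched. Tin, tape roll and screwdriver are where they were, within a few pixels.

**What went wrong or disagreed:**
- **Wheel stroke:** One wheel stroke landed beside the wheel and pressed the fingertips on the housing with about 50 N. The carriage crept back about 1.5 mm, and I redid those strokes. I took the 40 N limit to cover only the arm and gripper body.
- **Jig position:** The first wrist-camera estimate of the jig was 7 mm off. A second view and the top camera corrected it.
- **Blank outlines:** Blank outlines from higher up read about 2 mm off lengthwise, which I allowed for.
- **Knocked blank:** One blank was knocked about 4 cm aside during the run, and I found it again.

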